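Load the sloping cell charger and latch its lever

TASK

Put the two loose AA cells into the two bays of the charging dock, one in each, lying in their saddles with the copper-coloured end up the slope, towards the contact bar. Only when both are in, press the orange lever down until it clicks and stays down by itself. Leave everything else on the desk where it is.

Things in the scene. Friction and masses are not known exactly. Their poses are not given: they have to be found in the camera images.
- dock: charging dock, fixed: dark wedge, x -70 to +75, y -120 to +65 mm, origin on the desk. +x points to its back, away from the robot (turned up to 0.25 rad from world x). Its top, the deck, rises towards +x at 30 degrees; 25 mm high in front, 65 mm at x = 0, 108 mm at the back. Two bays lie side by side on the deck, the lever is at their right. Black contact bar across the upper ends of the bays.
- bay_left: left bay, 30 mm left of the dock's origin; fixed. Origin on the deck; x up the slope, y left, z square to the deck. A cell lies along x in two grey saddles (x -25 to -17 and +15 to +23 mm; seat at z 6, cheeks 17.4 mm apart, 13.5 high); between them the deck is free for fingers. Lower stop at x -27 (20 mm high); contact bar's face at +33 with lever up, +24.5 latched (20 mm high). Seated: cell axis at z 13.
- bay_right: right bay, 30 mm right of the dock's origin; frame and sizes as bay_left. In either bay a cell set down with its middle between x = -2 and +6 mm is right: as the lever goes down, the bar pushes it to the lower stop (middle then at x -2 to 0 mm).
- lever (a joint): angle of the sprung lever, rad: 0 up (start), 0.38 fully down. Let go before about 0.29 it springs back; beyond that an over-centre detent snaps it down and holds it. Takes about 12 N at the pad at first, less farther down. It drives the contact bar 8.5 mm down the slope. When up, its pad's top is 50 mm above the deck, 58 mm to the right of the right bay's middle line.
- lever_pad (a point): middle of the upper face of the lever's orange pad (30 x 30 mm, 10 thick), to be pressed. Moves with the lever, on an arc of 85 mm radius about the hinge: downwards, arm almost level at the start (8 degrees off), parallel to the deck when latched. Its axes are the lever's: x along the arm to the hinge, z out of the pad's face.
- lever_hinge (a point): hinge of the lever, at its back end; fixed. The hinge axis is the dock's y axis.
- riser: pale wooden desk shelf over the back of the dock, fixed. Origin on the desk below the middle of the board's front edge; board x 0 to 200, y -200 to +200, z 200 to 218 mm; side panels at y +-190 from x 65 back. The edge is roughly above the middle of the bays: a tool straight down is blocked, one square to the deck (leaning 20 to 45 degrees back towards the robot) is clear.
- cell_1: AA cell, loose, 14.4 mm diameter, 50 mm long, 23 g, blue with a copper-coloured end at -y, lying along y on the left of the desk. Origin under its middle, 7 mm from the axis. Low things lie 30 mm and more from its sides, a tall one 70 mm and more from its middle, off the copper end. Same as cell_2; either may go in either bay.
- cell_1_mid (a point): middle of cell_1, on its axis; axes as the cell's
- cell_1_copper (a point): centre of the copper-coloured end of cell_1
- cell_2: AA cell, loose, 14.4 mm diameter, 50 mm long, 23 g, blue with a copper-coloured end at -y, lying along y on the right of the desk. Origin under its middle, 7 mm from the axis. Low things lie 30 mm and more from its sides, a tall one 70 mm and more from its middle, off the copper end. Same as cell_1; either may go in either bay.
- cell_2_mid (a point): middle of cell_2, on its axis; axes as the cell's
- cell_2_copper (a point): centre of the copper-coloured end of cell_2
- eraser: bystander, loose, not to be disturbed: blue and white eraser, 19x43x13 mm
- tin_small: bystander, loose, not to be disturbed: round pale grey tin, 50 mm across, 19 mm high
- mug: bystander, loose, not to be disturbed: white mug with dark dots, 82 mm across, 91 mm high, handle on its -y side; origin 17 mm from the axis of the cup, towards the handle
- usb_stick: bystander, loose, not to be disturbed: red USB stick, 18x60x9 mm
- sticky_notes: bystander, loose, not to be disturbed: yellow sticky-note pad, 76x76x10 mm
- pen_pot: bystander, loose, not to be disturbed: dark pen pot with pens, 79x88 mm, pot 98 mm high, pens to 147 mm
- earbud_case: bystander, loose, not to be disturbed: white earbud case, 47x64x23 mm
- marker: bystander, loose, not to be disturbed: blue and grey felt marker, 16x126x16 mm, lying along its y
Not all that is in view belongs to the job. Of the things that look like the dock, the larger one is meant. Leave any pink look-alike of the cell_2 alone.

How it is judged:
On the way, in this order (a step that is already met when the one before it is completed fails the run):
1. both cells lie in the bays, one in each, copper-coloured ends up the slope, with the lever still up ((((x of cell_1_mid in the frame of bay_left between -0.008 and 0.009 m and y of cell_1_mid in the frame of bay_left between -0.004 and 0.004 m and z of cell_1_mid in the frame of bay_left between 0.009 and 0.017 m and x of cell_1_copper in the frame of bay_left above 0.015 m) and (x of cell_2_mid in the frame of bay_right between -0.008 and 0.009 m and y of cell_2_mid in the frame of bay_right between -0.004 and 0.004 m and z of cell_2_mid in the frame of bay_right between 0.009 and 0.017 m and x of cell_2_copper in the frame of bay_right above 0.015 m)) or ((x of cell_1_mid in the frame of bay_right between -0.008 and 0.009 m and y of cell_1_mid in the frame of bay_right between -0.004 and 0.004 m and z of cell_1_mid in the frame of bay_right between 0.009 and 0.017 m and x of cell_1_copper in the frame of bay_right above 0.015 m) and (x of cell_2_mid in the frame of bay_left between -0.008 and 0.009 m and y of cell_2_mid in the frame of bay_left between -0.004 and 0.004 m and z of cell_2_mid in the frame of bay_left between 0.009 and 0.017 m and x of cell_2_copper in the frame of bay_left above 0.015 m))) and value of joint lever below 0.1 rad), for 0.2 s.
2. the lever is pressed down into its detent (value of joint lever above 0.35 rad), for 0.2 s.
At the end, for the whole second after the job is handed in: One cell in each bay, at rest: its middle -8 to +9 mm along the bay, within 4 mm of the bay's middle line, its axis 9 to 17 mm above the deck, copper-coloured end up the slope; the lever held down by its detent (over 0.35 rad of 0.38) ((((x of cell_1_mid in the frame of bay_left between -0.008 and 0.009 m and y of cell_1_mid in the frame of bay_left between -0.004 and 0.004 m and z of cell_1_mid in the frame of bay_left between 0.009 and 0.017 m and x of cell_1_copper in the frame of bay_left above 0.015 m) and (x of cell_2_mid in the frame of bay_right between -0.008 and 0.009 m and y of cell_2_mid in the frame of bay_right between -0.004 and 0.004 m and z of cell_2_mid in the frame of bay_right between 0.009 and 0.017 m and x of cell_2_copper in the frame of bay_right above 0.015 m)) or ((x of cell_1_mid in the frame of bay_right between -0.008 and 0.009 m and y of cell_1_mid in the frame of bay_right between -0.004 and 0.004 m and z of cell_1_mid in the frame of bay_right between 0.009 and 0.017 m and x of cell_1_copper in the frame of bay_right above 0.015 m) and (x of cell_2_mid in the frame of bay_left between -0.008 and 0.009 m and y of cell_2_mid in the frame of bay_left between -0.004 and 0.004 m and z of cell_2_mid in the frame of bay_left between 0.009 and 0.017 m and x of cell_2_copper in the frame of bay_left above 0.015 m))) and value of joint lever above 0.35 rad and linear speed of each of cell_1, cell_2 below 0.02 m/s); the robot touches nothing.
It fails at once if one of the things lying about (eraser, tin, mug, USB stick, note pad, pen pot, earbud case, marker) is moved by more than 30 mm (distance of any of eraser, tin_small, mug, usb_stick, sticky_notes, pen_pot, earbud_case, marker from where it was at the start of the episode above 0.03 m).
It fails at once if the mug or the pen pot is tipped by more than 0.5 rad (angle between any of mug, pen_pot's own z axis and vertical above 0.5 rad).
It also fails if it takes over 64 s, if anything falls off the work surface, if the arm or the gripper's body presses on something with over 40 N, if the wrist force passes 120 N, or if a joint passes its speed limit or range.

ROBOT

A 7-joint arm with a two-finger parallel gripper is mounted at the origin on a cart in front of the work surface, level with it; the furniture and walls round the work are solid. World frame = base frame: x ahead of the robot, y to its left, z up, the work surface at z = 0. Lengths are in m, angles in rad, forces in N, time in s.
With the tool pointing down it reaches from about 0.425 to 0.925 m from the base axis. Payload 6.8 kg.
Tool frame: the origin (TCP) lies where the fingers leave the gripper's body, on its centre line; the fingertips stand 73 mm ahead of it and the grasp point (between the pads) lies 54 mm ahead of it; z points along the fingers, y is the line along which they close (so a half turn about z gives the same grasp; the last joint's range is limited). The gripper opens to 85 mm and grips with 20 to 120 N. Pads are 22 mm wide; open, the fingers measure 114 mm over their backs; the gripper's body (76 mm by 85 mm) begins 54 mm behind the grasp point. The pads swing forward as they close: fully open they stand 13 mm farther back than shut.
Start: joints at [-1.398, 0.477, 0.022, 1.555, -0.011, 1.109, -0.083], TCP at [0.187, 0.649, 0.304] pointing down, gripper open.
Joint ranges: [-2.96, 2.96], [-0.34, 2.1], [-1.41, 1.46], [0.24, 2.44], [-1.37, 4.51], [0.17, 1.92], [-2.96, 2.96]. Speed limits (rad/s): [2.39, 2.39, 3.14, 3.14, 3.14, 3.14, 3.14].

INTERFACE

Orientations are given as a unit quaternion [x, y, z, w].
In Python, from plant import r, eyes gives the robot as it stands. The module is installed in compiled form; this text tells all that it offers.
- The arm moves only by the tool apply_moves, never from a script. Its argument "commands" is a list that holds one entry, the list of rows, each a list of 7 numbers: the shift along the tool's x, y, z in units of 0.025 m (1.0 is 0.025 m), then the turn, a rotation vector about the tool's x, y, z in units of 4 degrees (1.0 is 4 degrees), then the opening, from 0 (shut) to 1 (fully open). In form: [[[x, y, z, ax, ay, az, gripper], ...]]. A call has 1 to 20 rows; each row shifts and turns the commanded pose from where the row before left it, along the tool's axes as they then stand; what a row does not reach is not made up. A row lasts 1/8 s, in which the tool goes at most 62.5 mm and 10.7 degrees, less where a joint would pass 70% of its speed; a pose out of reach is approached as far as the arm can. A call with a number of a shift or a turn outside -1 to 1 is refused whole. A call with a gripper value outside its range is refused whole. The fingers move at their own pace and stop on an object; "newtons" is the grip in N (left out, the last holds). Time passes only in rows, so rows that do not move let the fingers close. It gives the time, the measured TCP pose, the force, the opening and the grip force at its end, in the units of the state.
- r.get_state(): the state, without advancing time (a new reading comes with each control period).
- eyes.snapshot(name): name is "scene" or "top" or "wrist"; returns (picture, depth): 384x512x3 uint8, red, green, blue; 384x512 float32, m along the optical axis (not along the pixel's ray), 0 where there is no reading.
- eyes.camera_params(name): a dict with "camera_matrix" (3x3 intrinsics, pixels), "rvec" (rotation vector, rad) and "tvec" (3), from world to camera coordinates, as OpenCV has them. Camera axes: x right, y down, z forward; pixel columns grow to the right and rows downward; lengths in m; the calibration is good to about 2 mm. A picture is of the moment at which its call begins: read the wrist's pose just before it. camera_params takes no time and is no camera call; for the wrist camera it gives the pose at the moment of the call.
- r.hand_in(): hands the job in; it is judged then, once.
The state is a dict: "time": time; "qpos": joint angles; "joint_vel": joint speeds; "effort": joint torques, N m; "eef_pos": TCP position; "tool_rot": TCP orientation; "force": force on the tool from outside, world axes, zero at the start; "moment": the same for the moment, N m; "grip_width": finger opening in m; "grasp_force": force on a finger pad.
Only numpy, scipy, OpenCV 4.12 (cv2) and the standard library are available. Lean on these libraries where they do the work, as an engineer would, in place of code of your own. Each camera call takes 0.05 s, during which the arm holds its last target. There are 200 camera calls.

## Working session

There is one attempt and no reset: what is moved stays moved. The work goes in short steps, Python scripts to look and compute and a tool call to move; the robot and the scene stay as the last step left them, time stands still between calls to the robot, and variables do not carry over. Pictures are saved under pics/ and viewed, at most 10 in all, crops included, and the job is handed in when it is done.

Besides the shell and the picture viewer there is one more tool, called after "Emit:" by a JSON object that holds its "method" and its "body". apply_moves: Moves the arm, as the interface text tells. Shifts and turns lie within -1 to 1; 1 stands for 0.025 m of shift or 4 degrees of turn. Its arguments: {"type":"object","properties":{"commands":{"type":"array","items":{"type":"array","items":{"type":"array","items":{"type":"number"}}}},"newtons":{"type":"number"}},"required":["commands"]}

```bash
mkdir -p pics; cat > h.py <<'E'
import numpy as np, cv2
from scipy.spatial.transform import Rotation as R
from plant import r, eyes
def shot(n,f):
    p=eyes.camera_params(n); im,d=eyes.snapshot(n)
    np.savez('pics/'+f+'.npz',im=im,d=d,K=p['camera_matrix'],rv=np.array(p['rvec']).ravel(),t=np.array(p['tvec']).ravel())
    cv2.imwrite('pics/'+f+'.png',im[:,:,::-1])
def load(f): return np.load('pics/'+f+'.npz')
def pt(s,u,v,d=None):
    if d is None: d=np.median(s['d'][int(v)-1:int(v)+2,int(u)-1:int(u)+2])
    c=np.linalg.inv(s['K'])@[u,v,1]*d
    return R.from_rotvec(s['rv']).as_matrix().T@(c-s['t'])
def onplane(s,u,v,z):
    M=R.from_rotvec(s['rv']).as_matrix().T; o=-M@s['t']; k=M@(np.linalg.inv(s['K'])@[u,v,1]); return o+k*(z-o[2])/k[2]
def crop(f,x0,y0,x1,y1,k):
    im=cv2.imread('pics/'+f+'.png')[y0:y1,x0:x1]; cv2.imwrite(f'pics/{f}_c{x0}_{y0}.png',cv2.resize(im,None,fx=k,fy=k,interpolation=cv2.INTER_CUBIC))
E
python3 - <<'E'
from h import *
shot('top','t0');shot('scene','s0')
a=cv2.imread('pics/t0.png');b=cv2.imread('pics/s0.png')
print(r.get_state())
E
```

```text
{'time': 0.1, 'qpos': array([-1.39808779,  0.47776622,  0.0223412 ,  1.55630856, -0.01149306,
        1.10930896, -0.0831299 ]), 'joint_vel': array([-0.0006613 , -0.0019241 , -0.00207571, -0.00422249,  0.00018363,
        0.00040589,  0.00063243]), 'effort': array([ 4.46467791e-03, -5.97756958e+01,  1.61330022e+00, -2.81950629e+01,
        1.27471896e-02,  5.05972712e-03, -6.64154598e-06]), 'eef_pos': array([0.18695581, 0.64817973, 0.30300869]), 'tool_rot': array([ 1.39945860e-01,  9.90158808e-01, -8.29757143e-04, -5.28248460e-05]), 'force': array([-0.38025487, -0.35855705, -0.49578826]), 'moment': array([-0.06249459,  0.02182101, -0.02385319]), 'grasp_force': 0.0, 'grip_width': 0.08567427369986208}
```

View pics/t0.png

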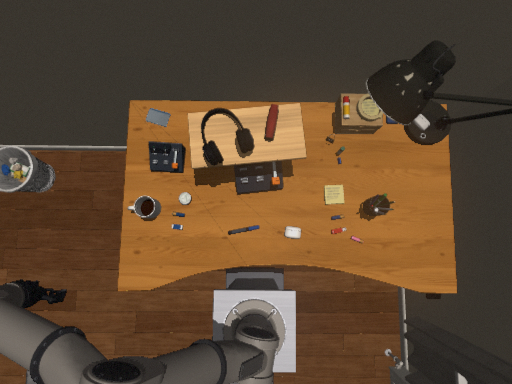

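View pics/s0.png

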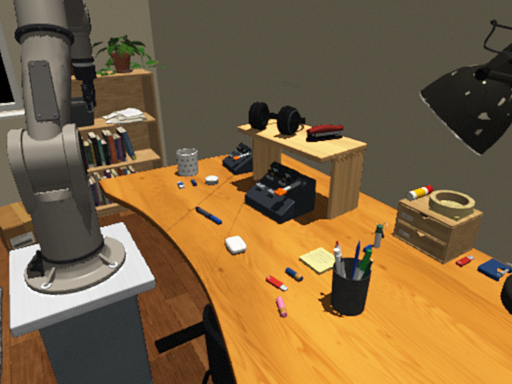

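```bash
python3 - <<'E'
from h import *
im=cv2.imread('pics/t0.png')
f=lambda x0,y0,x1,y1,w,h:cv2.resize(im[y0:y1,x0:x1],(w,h),interpolation=cv2.INTER_CUBIC)
A=f(125,185,205,235,400,250);B=f(315,185,395,250-15,400,250);C=f(225,145,305,195,400,250);D=f(315,130,395,180,400,250)
cv2.imwrite('pics/c1.png',np.vstack([np.hstack([A,B]),np.hstack([C,D])]))
s=load('t0')
for n,u,v in [('eraser?',177,227),('cell1?',178.5,214),('cell2?',336.5,217),('usb',338,231),('pink',356,240),('dock',258,177),('pad',277,181),('riserfront',250,164),('pot',376,206),('mug',147,207),('tin',185,198)]:
    print(n,pt(s,u,v).round(3))
print(s['K'][0,0])
E
```

```text
eraser? [0.389 0.304 0.013]
cell1? [0.44  0.301 0.013]
cell2? [ 0.434 -0.326  0.014]
usb [ 0.379 -0.331  0.01 ]
pink [ 0.344 -0.402  0.009]
dock [ 0.583 -0.012  0.063]
pad [ 0.563 -0.084  0.095]
riserfront [0.626 0.019 0.102]
pot [ 0.477 -0.476  0.039]
mug [0.466 0.423 0.023]
tin [0.503 0.276 0.019]
348.4604268017394
```

View pics/c1.png

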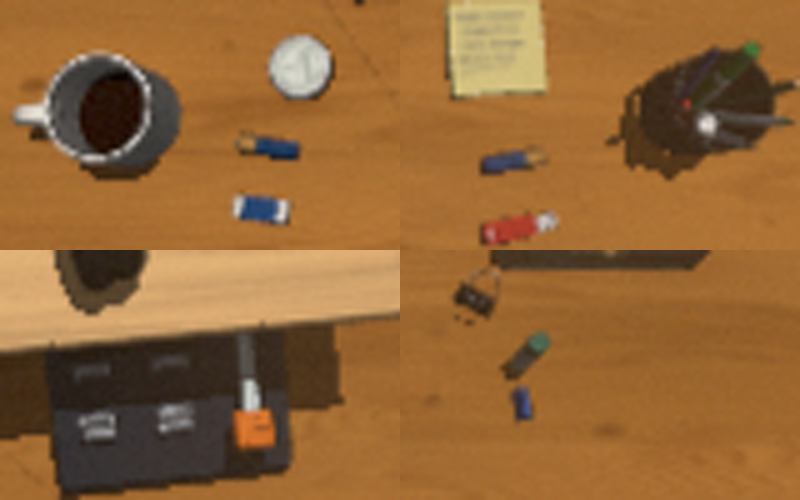

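```bash
cat >> h.py <<'E'
def pose():
    s=r.get_state(); return np.array(s['eef_pos']),R.from_quat(s['tool_rot'])
def ori(y,z):
    y=np.array(y,float);z=np.array(z,float);z/=np.linalg.norm(z);y-=z*(y@z);y/=np.linalg.norm(y)
    return R.from_matrix(np.c_[np.cross(y,z),y,z])
def plan(p1,R1,p0=None,R0=None,n=None):
    if p0 is None:p0,R0=pose()
    w=(R0.inv()*R1).as_rotvec()
    for N in range(n or 1,300):
        S=sum(R.from_rotvec(w*k/N).as_matrix() for k in range(N))
        d=np.linalg.solve(S,R0.inv().apply(np.array(p1)-p0))
        u=np.r_[d/.025,np.degrees(w/N)/4]
        if abs(u).max()<=1: break
    print('N',N,'row',u.round(3).tolist(),'maxtot',(u*N).round(2).tolist()); return N,u
E
python3 - <<'E'
from h import *
c=eyes.camera_params('wrist');p,Q=pose()
M=R.from_rotvec(np.ravel(c['rvec'])).as_matrix();o=-M.T@np.ravel(c['tvec'])
print('cam in tool',Q.inv().apply(o-p).round(4),'cam axes in tool\n',(Q.inv().as_matrix()@M.T).round(3),c['camera_matrix'])
plan([.44,.301,.22],ori([1,0,0],[0,0,-1]))
E
```

```text
cam in tool [ 0.0709  0.0012 -0.0701] cam axes in tool
 [[-0.   -0.96 -0.28]
 [ 1.    0.   -0.  ]
 [ 0.   -0.28  0.96]] [[314.75663833   0.         260.98015585]
 [  0.         314.75663833 196.10909261]
 [  0.           0.           1.        ]]
N 19 row [-0.969, -0.047, 0.175, -0.001, 0.001, 0.973] maxtot [-18.41, -0.9, 3.33, -0.02, 0.02, 18.48]
```

Emit:
{"method": "apply_moves", "body": {"commands": [[[-0.97, -0.05, 0.17, 0, 0, 0.97, 0.45], [-0.97, -0.05, 0.17, 0, 0, 0.97, 0.45], [-0.97, -0.05, 0.17, 0, 0, 0.97, 0.45], [-0.97, -0.05, 0.17, 0, 0, 0.97, 0.45], [-0.97, -0.05, 0.17, 0, 0, 0.97, 0.45], [-0.97, -0.05, 0.17, 0, 0, 0.97, 0.45], [-0.97, -0.05, 0.17, 0, 0, 0.97, 0.45], [-0.97, -0.05, 0.17, 0, 0, 0.97, 0.45], [-0.97, -0.05, 0.17, 0, 0, 0.97, 0.45], [-0.97, -0.05, 0.17, 0, 0, 0.97, 0.45], [-0.97, -0.05, 0.17, 0, 0, 0.97, 0.45], [-0.97, -0.05, 0.17, 0, 0, 0.97, 0.45], [-0.97, -0.05, 0.17, 0, 0, 0.97, 0.45], [-0.97, -0.05, 0.17, 0, 0, 0.97, 0.45], [-0.97, -0.05, 0.17, 0, 0, 0.97, 0.45], [-0.97, -0.05, 0.17, 0, 0, 0.97, 0.45], [-0.97, -0.05, 0.17, 0, 0, 0.97, 0.45], [-0.97, -0.05, 0.17, 0, 0, 0.97, 0.45], [-0.97, -0.05, 0.17, 0, 0, 0.97, 0.45]]]}}

```text
time: 2.48
eef_pos: [0.4402, 0.299, 0.2229]
tool_rot: [0.708, 0.707, 0.0, -0.0]
force: [0.8, 0.2, 0.1]
grip_width: 0.0384
grasp_force: 0.0
```

```bash
python3 - <<'E'
from h import *
s=r.get_state();p,Q=pose();print(s['time'],p.round(4),Q.as_matrix().round(3),s['grip_width'])
shot('wrist','w1')
S=load('w1')
# blue/copper segmentation near cell
hsv=cv2.cvtColor(S['im'],cv2.COLOR_RGB2HSV)
m=((hsv[...,0]>100)&(hsv[...,0]<130)&(hsv[...,1]>120)&(hsv[...,2]>30)).astype(np.uint8)
n,l,st,c=cv2.connectedComponentsWithStats(m)
for i in range(1,n):
    if st[i,4]>150: print(st[i],c[i].round(1),pt(S,*c[i]).round(4))
E
```

```text
2.475 [0.4402 0.299  0.2229] [[ 0.001  1.     0.   ]
 [ 1.    -0.001  0.   ]
 [ 0.     0.    -1.   ]] 0.0383835433721106
[199 161  21  29 542] [209.  174.7] [0.3934 0.3099 0.0127]
[254 170  16  34 417] [261.2 186.8] [0.4409 0.2992 0.0152]
```

View pics/w1.png

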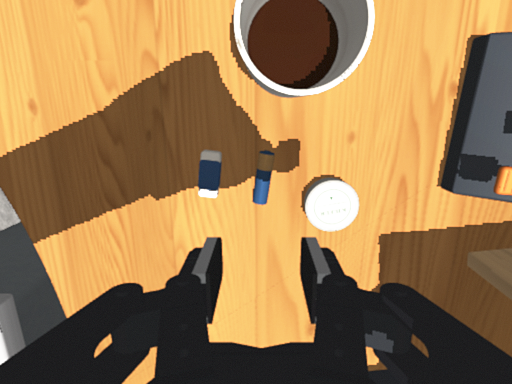

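```bash
cat >> h.py <<'E'
def cloud(S):
    v,u=np.mgrid[0:384,0:512]; c=np.stack([u,v,np.ones_like(u)],-1).reshape(-1,3)@np.linalg.inv(S['K']).T*S['d'].reshape(-1,1)
    P=(c-S['t'])@R.from_rotvec(S['rv']).as_matrix(); P[S['d'].ravel()<=0]=np.nan; return P
def cellfit(S,x,y,rad=.04):
    P=cloud(S); rgb=S['im'].reshape(-1,3).astype(int)
    desk=np.nanmedian(P[(np.hypot(P[:,0]-x,P[:,1]-y)<.08),2])
    k=(np.hypot(P[:,0]-x,P[:,1]-y)<rad)&(P[:,2]-desk>.006)&(P[:,2]-desk<.03); q=P[k]; 
    rect=cv2.minAreaRect((q[:,:2]*1000).astype(np.float32)); m=q[:,:2].mean(0)
    w,V=np.linalg.eigh(np.cov(q[:,:2].T)); a=V[:,1]
    col=rgb[k]; blue=q[col[:,2]>col[:,0]][:,:2].mean(0); a=a*np.sign((m-blue)@a)
    print('desk',desk.round(4),'n',k.sum(),'rect',rect,'mean',m.round(4),'copper dir',a.round(3),'ang',np.degrees(np.arctan2(a[1],a[0])).round(1),'top',q[:,2].max().round(4))
    return np.array(rect[0])/1000,a
E
python3 - <<'E'
from h import *
S=load('w1'); cellfit(S,.4409,.302)
p=onplane(S,261,203,.01);q=onplane(S,266.5,152,.01);print(p,q,(p+q)/2,np.linalg.norm(p-q))
E
```

```text
desk 0.206 n 8791 rect ((440.2126159667969, 313.6458435058594), (9.933311462402344, 55.53842544555664), 89.80096435546875) mean [0.4404 0.3145] copper dir [-1.     0.001] ang 179.9 top 0.236
[0.44061266 0.28201288 0.01      ] [0.44562277 0.33009272 0.01      ] [0.44311771 0.3060528  0.01      ] 0.04834017700538869
```

```bash
sed -i 's/    desk=np.nanmedian.*/    desk=np.nanmedian(P[(np.hypot(P[:,0]-x,P[:,1]-y)<.08)\&(P[:,2]<.01),2])/; s/>.006)&(P\[:,2\]-desk<.03)/>.005)\&(P[:,2]-desk<.02)/' h.py
python3 - <<'E'
from h import *
S=load('w1'); cellfit(S,.4421,.305,.035)
E
```

```text
desk 0.0002 n 814 rect ((442.049560546875, 306.6542663574219), (49.41975402832031, 14.308656692504883), 81.65565490722656) mean [0.4419 0.3072] copper dir [0.148 0.989] ang 81.5 top 0.0162
```

```bash
python3 - <<'E'
from h import *
S=load('w1');P=cloud(S);p,Q=pose();T=Q.inv().apply(np.nan_to_num(P-p,nan=9))
k=(T[:,2]<.12)&(abs(T[:,1])<.06)&(T[:,2]>.02); print(T[k][:,2].max(),np.percentile(T[k][:,2],[90,99]))
a=np.array([np.cos(np.radians(81.6)),np.sin(np.radians(81.6)),0]);y=np.cross([0,0,-1],a)
O=ori(y,[0,0,-1]); N,u=plan([.442,.3067,.105],O)
plan([.442,.3067,.077],O,np.array([.442,.3067,.105]),O)
E
```

```text
0.07066565325009107 [0.0584462  0.06723918]
N 5 row [0.095, 0.01, 0.938, -0.004, 0.008, 0.399] maxtot [0.48, 0.05, 4.69, -0.02, 0.04, 1.99]
N 2 row [0.0, 0.0, 0.56, 0.0, 0.0, 0.0] maxtot [0.0, 0.0, 1.12, 0.0, 0.0, 0.0]
```

Emit:
{"method": "apply_moves", "body": {"commands": [[[0.1, 0.01, 0.94, 0, 0, 0.4, 0.33], [0.1, 0.01, 0.94, 0, 0, 0.4, 0.33], [0.1, 0.01, 0.94, 0, 0, 0.4, 0.33], [0.1, 0.01, 0.94, 0, 0, 0.4, 0.33], [0.1, 0.01, 0.94, 0, 0, 0.4, 0.33], [0, 0, 0.56, 0, 0, 0, 0.33], [0, 0, 0.3, 0, 0, 0, 0.33], [0, 0, 0.28, 0, 0, 0, 0.33]]]}}

```text
time: 3.52
eef_pos: [0.4424, 0.3131, 0.0772]
tool_rot: [0.754, 0.657, 0.0, -0.0]
force: [0.0, 0.8, 0.0]
grip_width: 0.0285
grasp_force: 0.0
```

Emit:
{"method": "apply_moves", "body": {"commands": [[[0, 0, 0, 0, 0, 0, 0.33]]]}}

```text
time: 3.65
eef_pos: [0.4421, 0.313, 0.0771]
tool_rot: [0.754, 0.657, -0.0, -0.0]
force: [0.8, -0.5, 0.5]
grip_width: 0.0283
grasp_force: 0.0
```

```bash
python3 - <<'E'
from h import *
p,Q=pose();print(p.round(4),Q.as_euler('xyz',True).round(2)); print(r.get_state()['joint_vel'].round(3))
shot('wrist','w2'); S=load('w2'); cellfit(S,.4421,.305,.035)
p,Q=pose();print(p.round(4))
E
```

```text
[0.4421 0.313  0.0771] [-180.     -0.     82.19]
[-0.005 -0.009  0.004 -0.002  0.003  0.006 -0.003]
desk 0.0002 n 3504 rect ((447.5234069824219, 310.1328125), (48.0726432800293, 50.91437911987305), 21.559860229492188) mean [0.4424 0.3113] copper dir [0.137 0.991] ang 82.1 top 0.0202
[0.4423 0.3131 0.0774]
```

View pics/w2.png

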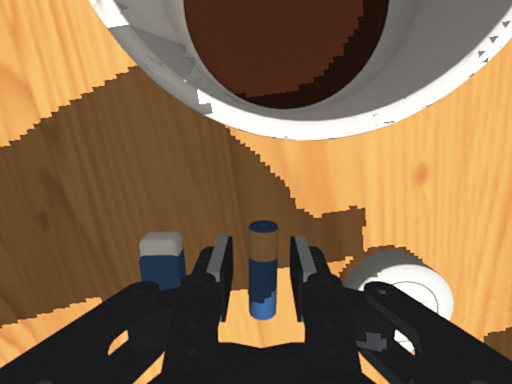

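Emit:
{"method": "apply_moves", "body": {"commands": [[[-0.25, 0, 0.03, 0, 0, 0, 0.33], [0, 0, 0, 0, 0, 0, 0.33], [0, 0, 0, 0, 0, 0, 0.0], [0, 0, 0, 0, 0, 0, 0.0], [0, 0, 0, 0, 0, 0, 0.0], [0, 0, 0, 0, 0, 0, 0.0]]], "newtons": 35}}

```text
time: 4.45
eef_pos: [0.4414, 0.3068, 0.0767]
tool_rot: [0.754, 0.657, 0.0, 0.0]
force: [-0.5, -1.3, 5.2]
grip_width: 0.0125
grasp_force: 34.3
```

```bash
python3 - <<'E'
from h import *
print(r.get_state()['qpos'].round(3))
E
```

```text
[-0.963  0.605  0.306  2.053 -0.344  0.532 -0.545]
```

Emit:
{"method": "apply_moves", "body": {"commands": [[[0, 0, 0, 0, 0, 0, 0.33], [0, 0, 0, 0, 0, 0, 0.33], [0, 0, -0.8, 0, 0, 0, 0.33], [0, 0, -0.9, 0, 0, 1, 0.33], [0, 0, 0, 0, 0, 1, 0.33], [0, 0, 0, 0, 0, 1, 0.33], [0, 0, 0, 0, 0, 1, 0.33], [0, 0, 0, 0, 0, 1, 0.33], [0, 0, 0, 0, 0, 1, 0.33], [0, 0, 0, 0, 0, 1, 0.33], [0, 0, 0, 0, 0, 1, 0.33], [0, 0, 0, 0, 0, 1, 0.33], [0, 0, 0, 0, 0, 1, 0.33], [0, 0, 0, 0, 0, 1, 0.33], [0, 0, 0, 0, 0, 1, 0.33], [0, 0, 0, 0, 0, 1, 0.33], [0, 0, 0, 0, 0, 1, 0.33], [0, 0, 0, 0, 0, 1, 0.33]]]}}

```text
time: 6.7
eef_pos: [0.4411, 0.307, 0.1187]
tool_rot: [0.982, 0.191, -0.0, 0.0]
force: [-1.1, -0.2, -0.6]
grip_width: 0.0288
grasp_force: 0.0
```

```bash
python3 - <<'E'
from h import *
p,Q=pose();print(p.round(4),Q.as_matrix()[:,1].round(3),r.get_state()['qpos'].round(3))
E
```

```text
[0.4411 0.307  0.1187] [ 0.376 -0.927  0.   ] [-1.206  0.598  0.631  2.056 -0.569  0.664 -1.382]
```

```bash
python3 - <<'E'
from h import *
S=load('t0');P=cloud(S)
for y0 in (-.15,-.1,-.05,0,.05,.1,.15):
    k=(abs(P[:,1]-y0)<.012)&(abs(P[:,2]-.218)<.01)&(P[:,0]>.4)
    print(y0,k.sum(),np.sort(P[k][:,0])[:4].round(4))
# dock deck plane: points z in .03-.062, x .5-.65
k=(P[:,0]>.50)&(P[:,0]<.62)&(P[:,1]>-.14)&(P[:,1]<.09)&(P[:,2]>.02)&(P[:,2]<.1)
q=P[k]
for _ in range(15):
    c=q.mean(0);n=np.linalg.svd(q-c)[2][2]; n*=np.sign(n[2]); q2=P[k][abs((P[k]-c)@n)<.004]; q=q2
print(len(q),c.round(4),n.round(4),'slope',np.degrees(np.arccos(n[2])),'yaw',np.degrees(np.arctan2(-n[1],-n[0])),'z65 x at y=c',c[0]+(c[2]-.065)/n[0]*n[2]*-1 if 0 else c[0]-( .065-c[2])*n[2]/n[0])
E
```

```text
-0.15 398 [0.624  0.6242 0.6243 0.6248]
-0.1 411 [0.618  0.6186 0.6187 0.6196]
-0.05 199 [0.6125 0.6127 0.6134 0.6135]
0 371 [0.6081 0.6084 0.6087 0.6087]
0.05 239 [0.6022 0.6031 0.6035 0.6036]
0.1 381 [0.5971 0.5974 0.5974 0.598 ]
0.15 220 [0.5918 0.5921 0.5925 0.5927]
844 [ 0.5775 -0.0053  0.0543] [-0.4805 -0.059   0.875 ] slope 28.952638071377333 yaw 7.002822654367935 z65 x at y=c 0.5969201226825662
```

Emit:
{"method": "apply_moves", "body": {"commands": [[[0, 0, 0, 0, 0, -1, 0.33], [0, 0, 0, 0, 0, -1, 0.33], [0, 0, 0, 0, 0, -1, 0.33], [0, 0, 0, 0, 0, -1, 0.33], [0, 0, 0, 0, 0, -1, 0.33], [0, 0, 0, 0, 0, -1, 0.33], [0, 0, 0, 0, 0, -1, 0.33], [0, 0, 0, 0, 0, -1, 0.33], [0, 0, 0, 0, 0, -1, 0.33], [0, 0, 0, 0, 0, -1, 0.33], [0, 0, 0, 0, 0, -1, 0.33], [0, 0, 0, 0, 0, -1, 0.33], [0, 0, 0, 0, 0, -1, 0.33], [0, 0, 0, 0, 0, -1, 0.33], [0, 0, 0, 0, 0, -1, 0.33], [-0.1, 0, 0.4, 0, 0, 0, 0.33]]]}}

```text
time: 8.7
eef_pos: [0.4412, 0.3049, 0.109]
tool_rot: [0.754, 0.657, 0.001, -0.0]
force: [-0.7, 0.4, -0.8]
grip_width: 0.0281
grasp_force: 0.0
```

```bash
python3 - <<'E'
from h import *
p,Q=pose();print(p.round(4),Q.as_euler('xyz',True).round(2))
shot('wrist','w3'); S=load('w3'); P=cloud(S)
k=(abs(P[:,2]-.012)<.006)&(abs(P[:,0]-.442)<.02)&(abs(P[:,1]-.307)<.04)
col=S['im'].reshape(-1,3)[k].astype(int); q=P[k]; print(k.sum(),q[:,:2].min(0),q[:,:2].max(0))
print(cv2.minAreaRect((q[:,:2]*1000).astype(np.float32)))
E
```

```text
[0.4412 0.3049 0.109 ] [ 1.7995e+02 -8.0000e-02  8.2180e+01]
2008 [0.43136114 0.28144298] [0.45099704 0.33194924]
((441.2047424316406, 306.919921875), (50.33216857910156, 14.110801696777344), 82.71458435058594)
```

Emit:
{"method": "apply_moves", "body": {"commands": [[[0, 0, 0.8, 0, 0, 0, 0.33], [0, 0, 0.47, 0, 0, 0, 0.33], [0, 0, 0, 0, 0, 0, 0.33], [0, 0, 0, 0, 0, 0, 0.0], [0, 0, 0, 0, 0, 0, 0.0], [0, 0, 0, 0, 0, 0, 0.0], [0, 0, -0.6, 0, 0, 0, 0], [0, 0, -1, 0, 0, 0, 0], [0, 0, -1, 0, 0, 0, 0]]], "newtons": 40}}

```text
time: 9.88
eef_pos: [0.441, 0.3044, 0.1438]
tool_rot: [0.754, 0.657, 0.0, -0.0]
force: [0.7, 0.3, -0.8]
grip_width: 0.0126
grasp_force: 39.1
```

```bash
python3 - <<'E'
from h import *
b=np.array([.595,.035,.065]) # approx left bay
yaw=.12
for s in (.12,):
  X=np.array([np.cos(s),np.sin(s),0]);Y=np.array([-np.sin(s),np.cos(s),0])
  z=.5*X-.866*np.array([0,0,1]);O=ori(-Y,z)
  t=b-z*.24
  print(t); N,u=plan(t,O)
print(r.get_state()['grip_width'],r.get_state()['qpos'].round(2))
E
```

```text
[0.47586296 0.02063454 0.27284   ]
N 19 row [-0.344, 0.53, -0.339, -0.259, 0.335, 0.967] maxtot [-6.53, 10.07, -6.43, -4.92, 6.37, 18.37]
0.012583993183343493 [-1.02  0.49  0.38  2.04 -0.29  0.66 -0.59]
```

Emit:
{"method": "apply_moves", "body": {"commands": [[[-0.34, 0.53, -0.34, -0.26, 0.33, 0.97, 0], [-0.34, 0.53, -0.34, -0.26, 0.33, 0.97, 0], [-0.34, 0.53, -0.34, -0.26, 0.33, 0.97, 0], [-0.34, 0.53, -0.34, -0.26, 0.33, 0.97, 0], [-0.34, 0.53, -0.34, -0.26, 0.33, 0.97, 0], [-0.34, 0.53, -0.34, -0.26, 0.33, 0.97, 0], [-0.34, 0.53, -0.34, -0.26, 0.33, 0.97, 0], [-0.34, 0.53, -0.34, -0.26, 0.33, 0.97, 0], [-0.34, 0.53, -0.34, -0.26, 0.33, 0.97, 0], [-0.34, 0.53, -0.34, -0.26, 0.33, 0.97, 0], [-0.34, 0.53, -0.34, -0.26, 0.33, 0.97, 0], [-0.34, 0.53, -0.34, -0.26, 0.33, 0.97, 0], [-0.34, 0.53, -0.34, -0.26, 0.33, 0.97, 0], [-0.34, 0.53, -0.34, -0.26, 0.33, 0.97, 0], [-0.34, 0.53, -0.34, -0.26, 0.33, 0.97, 0], [-0.34, 0.53, -0.34, -0.26, 0.33, 0.97, 0], [-0.34, 0.53, -0.34, -0.26, 0.33, 0.97, 0], [-0.34, 0.53, -0.34, -0.26, 0.33, 0.97, 0], [-0.34, 0.53, -0.34, -0.26, 0.33, 0.97, 0], [0, 0, 0, 0, 0, 0, 0]]]}}

```text
time: 12.38
eef_pos: [0.4764, 0.0241, 0.2723]
tool_rot: [0.965, 0.061, 0.253, -0.014]
force: [0.0, 0.3, 0.1]
grip_width: 0.0124
grasp_force: 39.2
```

```bash
python3 - <<'E'
from h import *
p,Q=pose();print(p.round(4),Q.as_matrix().round(3).tolist(),r.get_state()['grip_width'])
np.savez('pics/w4p.npz',p=p,q=Q.as_quat())
shot('wrist','w4')
S=load('w4');P=cloud(S)
k=(P[:,0]>.53)&(P[:,0]<.66)&(P[:,1]>-.12)&(P[:,1]<.08)&(P[:,2]>.03)&(P[:,2]<.12)
c=np.array([.5775,-.0053,.0543]);n=np.array([-.48,-.059,.875])
for _ in range(25):
    q=P[k][abs((P[k]-c)@n)<.003]; c=q.mean(0);n=np.linalg.svd(q-c,full_matrices=False)[2][2]; n*=np.sign(n[2])
print(len(q),c.round(4),n.round(4),np.degrees(np.arccos(n[2])),np.arctan2(-n[1],-n[0]))
im=cv2.resize(S['im'][:,:,::-1],(768,576),interpolation=cv2.INTER_CUBIC);im=cv2.convertScaleAbs(im,alpha=1.8,beta=10);cv2.imwrite('pics/w4b.png',im)
E
```

```text
[0.4764 0.0241 0.2723] [[0.864, 0.125, 0.487], [0.111, -0.992, 0.058], [0.491, 0.004, -0.871]] 0.012432996847898217
16231 [ 0.5955 -0.0084  0.0635] [-0.4811 -0.0589  0.8747] 28.991715829101476 0.12182834341843708
```

View pics/w4b.png

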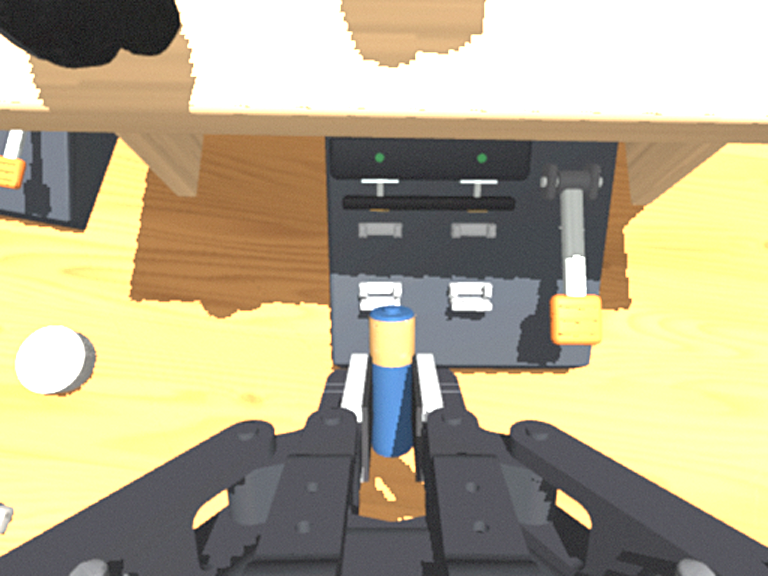

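```bash
cat >> h.py <<'E'
def deckframe(n,c):
    x=np.array([n[2],0,-n[0]]); Xd=np.array([-n[0],-n[1],0]);Xd/=np.linalg.norm(Xd)
    x=Xd-n*(Xd@n);x/=np.linalg.norm(x);return np.c_[x,np.cross(n,x),n]
E
python3 - <<'E'
from h import *
S=load('w4');P=cloud(S);g=S['im'].astype(int).sum(2).ravel()/3
n=np.array([-.4811,-.0589,.8747]);c=np.array([.5955,-.0084,.0635]);F=deckframe(n,c)
D=(P-c)@F*1000
H=np.full((384,512),0);h=D[:,2].reshape(384,512)
k=(abs(D[:,0])<75)&(abs(D[:,1])<60)&(D[:,2]>3.5)&(D[:,2]<24)
m=k.reshape(384,512).astype(np.uint8)
N,l,st,ce=cv2.connectedComponentsWithStats(m)
for i in range(1,N):
    if st[i,4]<25: continue
    q=D[(l==i).ravel()]; hi=q[q[:,2]>9]
    print(st[i],'min',q.min(0).round(1),'max',q.max(0).round(1),'hi y',np.percentile(hi[:,1],[2,98]).round(1) if len(hi) else '', 'hi x',np.percentile(hi[:,0],[2,98]).round(1) if len(hi) else '')
# cell in tool frame
z=np.load('pics/w4p.npz');T=R.from_quat(z['q']).inv().apply(np.nan_to_num(P-z['p'],nan=9))*1000
im=S['im'].astype(int); blue=((im[...,2]>im[...,0]+30)).ravel(); v,u=np.mgrid[0:384,0:512]
kb=blue&(abs(u.ravel()-262)<22)&(v.ravel()>200)&(v.ravel()<310)&(T[:,2]<90)&(T[:,2]>40)
print('blue pts',kb.sum(),np.percentile(T[kb],[2,50,98],axis=0).round(1).tolist())
kc=(abs(u.ravel()-262)<14)&(v.ravel()>205)&(v.ravel()<242)&(T[:,2]<95)&(T[:,2]>40)
print('copper',kc.sum(),np.percentile(T[kc],[2,50,98],axis=0).round(1).tolist())
# deck-frame vs tool orientation
Rt=F.T@R.from_quat(z['q']).as_matrix(); print(Rt.round(3))
E
```

```text
[ 248  104  105   38 2762] min [ 42.2 -34.2   8.6] max [75.  59.6 21.8] hi y [-30.1  57.7] hi x [43.2 74.7]
[360 109  21  65 556] min [ 14.2 -60.    3.6] max [ 71.  -44.3  23.9] hi y [-59.7 -45.4] hi x [22.8 69.2]
[262 150   5   9  45] min [24.9 42.6  6.5] max [32.9 46.5 11.9] hi y [42.7 46.1] hi x [26.4 32. ]
[301 150   6   9  52] min [25.   4.3  5.8] max [33.1  9.3 11.4] hi y [5.1 9.3] hi x [26.  32.3]
[323 150   7   9  55] min [ 25.2 -17.9   3.5] max [ 33.1 -12.7  10.4] hi y [-17.3 -13.3] hi x [26.1 31.9]
[262 190   5   8  40] min [-14.1  42.2   5.6] max [-6.8 46.3 10.9] hi y [42.5 45.3] hi x [-12.3  -7.3]
[299 190  29  18 327] min [-22.  -17.8   3.5] max [-6.6  9.4 17. ] hi y [-16.2   8.4] hi x [-21.8  -9. ]
[248 199  18   7  90] min [-19.7  43.2   3.9] max [-16.   60.   16.5] hi y [43.5 59.9] hi x [-19.5 -16.3]
blue pts 1430 [[-21.3, -7.0, 62.5], [-1.9, -2.0, 64.0], [26.4, 4.1, 71.3]]
copper 963 [[10.9, -6.6, 62.3], [19.3, -0.6, 64.3], [25.9, 5.5, 70.7]]
[[ 1.     0.006  0.007]
 [ 0.006 -1.    -0.002]
 [ 0.007  0.002 -1.   ]]
```

```bash
cat >> h.py <<'E'
from scipy.optimize import least_squares
def cyl(S,p,Q,box):
    # cell held: fit axis (y,z linear in x) radius 7.2 in tool frame, mm; box = u0,u1,v0,v1
    P=cloud(S);T=Q.inv().apply(np.nan_to_num(P-p,nan=9))*1000
    v,u=np.mgrid[0:384,0:512];u=u.ravel();v=v.ravel()
    k=(u>=box[0])&(u<=box[1])&(v>=box[2])&(v<=box[3])&(T[:,2]<80)&(T[:,2]>55)
    im=S['im'].reshape(-1,3).astype(int);k&=(im.max(1)-im.min(1)>35)
    q=T[k]
    f=lambda a:np.hypot(q[:,1]-a[0]-a[1]*q[:,0],q[:,2]-a[2]-a[3]*q[:,0])-7.2
    s=least_squares(f,[0,0,70,0],loss='soft_l1',f_scale=.5)
    print('n',k.sum(),'axis y,dy,z,dz',s.x.round(3),'x range',np.percentile(q[:,0],[.5,99.5]).round(1),'res',np.abs(f(s.x)).mean().round(2))
    return s.x,q
E
python3 - <<'E'
from h import *
S=load('w4');z=np.load('pics/w4p.npz');p=z['p'];Q=R.from_quat(z['q'])
a,q=cyl(S,p,Q,(246,277,204,303))
n=np.array([-.4811,-.0589,.8747]);c=np.array([.5955,-.0084,.0635]);F=deckframe(n,c)
for x in (-20,2,25): print(x,(F.T@(Q.apply(np.array([x,a[0]+a[1]*x,a[2]+a[3]*x])/1000)+p-c)*1000).round(2))
P=cloud(S);D=(P-c)@F*1000;v,u=np.mgrid[0:384,0:512];u=u.ravel();v=v.ravel()
for nm,b in dict(Lup=(238,270,148,160),Llo=(238,270,186,198),Rup=(299,332,148,160),Rlo=(299,332,186,198)).items():
    k=(u>=b[0])&(u<=b[1])&(v>=b[2])&(v<=b[3])&(D[:,2]>8)&(D[:,2]<16); y=np.sort(D[k][:,1]); m=(y[0]+y[-1])/2
    print(nm,k.sum(),y[[0,-1]].round(1),'inner',y[y<m].max().round(1),y[y>m].min().round(1),'z',np.percentile(D[k][:,2],[50,95]).round(1))
E
```

```text
n 2149 axis y,dy,z,dz [-1.2620e+00 -1.1000e-02  7.0418e+01  4.0000e-03] x range [-22.   26.6] res 0.61
-20 [-18.26  47.57 167.53]
2 [  3.74  47.94 167.59]
25 [ 26.73  48.32 167.65]
Lup 71 [42.7 68.5] inner 46.5 64.6 z [ 9.3 10.6]
Llo 48 [42.3 68.9] inner 46.3 64.9 z [ 8.8 10.1]
Rup 76 [-17.3   9.3] inner -12.9 4.5 z [ 9.3 10.5]
Rlo 47 [-17.3   8.9] inner -12.9 4.7 z [ 8.9 10.1]
```

Emit:
{"method": "apply_moves", "body": {"commands": [[[0.05, -0.05, 0.87, 0, 0, 0, 0], [0.05, -0.05, 0.87, 0, 0, 0, 0], [0.05, -0.05, 0.87, 0, 0, 0, 0], [0.05, -0.05, 0.87, 0, 0, 0, 0], [0.05, -0.05, 0.87, 0, 0, 0, 0], [0.04, -0.07, 0.85, 0, 0, 0, 0], [0, 0, 0, 0, 0, 0, 0]]]}}

```text
time: 13.3
eef_pos: [0.5279, 0.0423, 0.1858]
tool_rot: [0.966, 0.066, 0.248, -0.017]
force: [-0.1, -0.2, -0.1]
grip_width: 0.0125
grasp_force: 39.2
```

```bash
cat > m.py <<'E'
from h import *
import sys
def look(f,bay):
    p,Q=pose(); shot('wrist',f); S=load(f)
    n=np.array([-.4811,-.0589,.8747]);c=np.array([.5955,-.0084,.0635]);F=deckframe(n,c)
    T=F.T@Q.as_matrix(); print('time',r.get_state()['time'],'p in D',((p-c)@F*1000).round(2),'z dir',T[:,2].round(3),'x dir',T[:,0].round(3))
    cv2.imwrite('pics/'+f+'b.png',cv2.convertScaleAbs(cv2.resize(S['im'][:,:,::-1],(768,576),interpolation=cv2.INTER_CUBIC),alpha=1.8,beta=10))
    return S,p,Q,F,c
E
python3 - <<'E'
from m import *
S,p,Q,F,c=look('w5',0)
E
```

```text
time 13.35 p in D [  6.02  58.56 136.55] z dir [-0.004  0.007 -1.   ] x dir [ 1.     0.013 -0.004]
```

View pics/w5b.png

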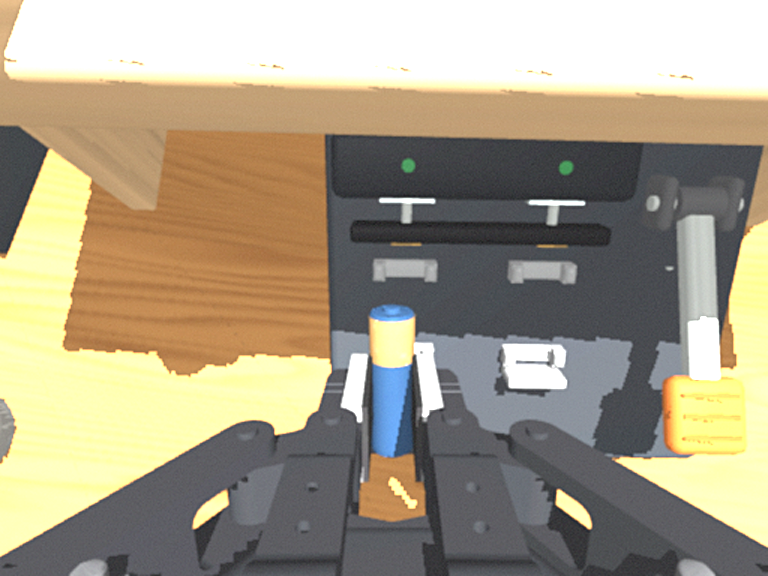

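Emit:
{"method": "apply_moves", "body": {"commands": [[[0.04, 0.05, 0.45, 0, 0, 0.1, 0], [0.04, 0.05, 0.45, 0, 0, 0.1, 0], [0.04, 0.05, 0.45, 0, 0, 0.1, 0], [0.04, 0.03, 0.45, 0, 0, 0.05, 0], [0, 0, 0, 0, 0, 0, 0]]]}}

```text
time: 13.98
eef_pos: [0.5591, 0.0413, 0.1633]
tool_rot: [0.97, 0.053, 0.238, -0.021]
force: [0.0, 0.3, 0.4]
grip_width: 0.0123
grasp_force: 39.2
```

```bash
python3 - <<'E'
from m import *
S,p,Q,F,c=look('w6',0)
a,q=cyl(S,p,Q,(246,277,204,303))
for x in (-20,2.3,25): print(x,(F.T@(Q.apply(np.array([x,a[0]+a[1]*x,a[2]+a[3]*x])/1000)+p-c)*1000).round(2))
D=(cloud(S)-c)@F*1000
k=(D[:,0]>22)&(D[:,0]<36)&(D[:,1]>38)&(D[:,1]<72)&(D[:,2]>6)&(D[:,2]<16);y=np.sort(D[k][:,1]);m=(y[0]+y[-1])/2
print(k.sum(),y[[0,-1]].round(1),y[y<m].max(),y[y>m].min(),D[k][:,0].min(),D[k][:,0].max(),np.percentile(D[k][:,2],95))
k=(D[:,0]>0)&(D[:,0]<24)&(D[:,1]>38)&(D[:,1]<72)&(abs(D[:,2])<6);print('deck z',np.median(D[k][:,2]))
E
```

```text
time 14.025 p in D [ 22.07  53.78 101.9 ] z dir [-0.024  0.009 -1.   ] x dir [ 1.    -0.015 -0.024]
n 1817 axis y,dy,z,dz [-1.3000e+00 -4.0000e-03  7.0408e+01 -4.0000e-03] x range [-21.7  23.8] res 0.39
-20 [ 0.4  55.97 31.92]
2.3 [22.69 55.72 31.48]
25 [45.38 55.46 31.02]
260 [41.7 69.1] 46.73286366519112 64.30177764171376 25.110200600043203 33.600431605778425 10.357325301981875
deck z -0.14927681522370476
```

View pics/w6b.png

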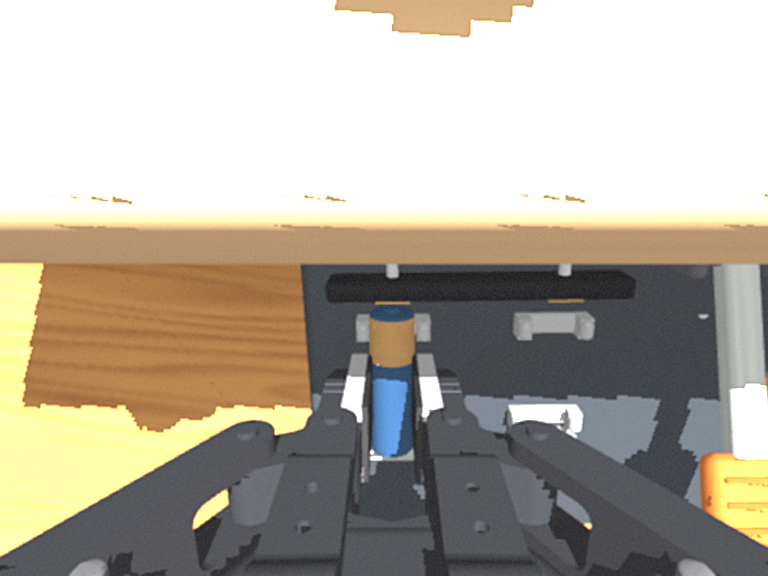

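```bash
python3 - <<'E'
from m import *
print(r.get_state()['qpos'].round(3),pose()[0])
E
```

```text
[-0.609  0.406  0.498  2.257 -1.367  0.17  -0.332] [0.55871457 0.04121486 0.16339221]
```

```bash
cat > fk.py <<'E'
import numpy as np, itertools
from scipy.optimize import least_squares
from scipy.spatial.transform import Rotation as R
Dt=[([-1.39808779,0.47776622,0.0223412,1.55630856,-0.01149306,1.10930896,-0.0831299],[0.18695581,0.64817973,0.30300869],[.139945860,.990158808,-.000829757,-.0000528]),
([-0.963,0.605,0.306,2.053,-0.344,0.532,-0.545],[.4414,.3068,.0767],[.754,.657,0,0]),
([-1.206,.598,.631,2.056,-.569,.664,-1.382],[.4411,.307,.1187],[.982,.191,0,0]),
([-.609,.406,.498,2.257,-1.367,.17,-.332],[.5587,.0412,.1634],[.97,.053,.238,-.021])]
E=lambda ax,a:R.from_euler(ax,a)
def fk(q,L,sg,w=0):
    T=R.identity();p=np.array([0,0,L[0]]);z=np.array([0,0,1.])
    X=np.array([1.,0,0])
    T=T*E('z',sg[0]*q[0]);p=p+T.apply(X*L[4]);T=T*E('y',q[1]);p=p+T.apply(z*L[1]);T=T*E('z',sg[1]*q[2]);T0=T
    p=p+T.apply(X*L[5]);T=T*E('y',q[3]);p=p+T.apply(X*L[6]+z*L[2]);T=T*E('z',sg[2]*q[4])*E('y',q[5]);p=p+T.apply(z*L[3]+X*L[7]);T=T*E('z',sg[3]*q[6])
    return p,T
def fit():
    best=None
    for sg in itertools.product((1,-1),repeat=4):
        def f(L):
            o=[]
            for q,p,t in Dt:
                P,T=fk(q,L,sg);o+=list((P-p)*1000)+list(100*(T*E('z',L[8])*R.from_quat(t).inv()).as_rotvec())
            return np.r_[o,np.array(L[4:8])*20]
        for w0 in (0,np.pi/2,np.pi,-np.pi/2):
            s=least_squares(f,[.3,.4,.4,.2,0,0,0,0,w0])
            if best is None or s.cost<best[0]: best=(s.cost,sg,s.x,f(s.x))
    return best
if __name__=='__main__':
    b=fit();print(b[0],b[1],b[2].round(4));print(b[3].round(1))
    np.savez('fk.npz',sg=b[1],L=b[2])
E
python3 fk.py
```

```text
2195.110875793105 (-1, -1, -1, -1) [ 0.4051  0.3682  0.4384  0.2183 -0.0115  0.0917 -0.0298 -0.0277  1.5713]
[-59.2  11.6  -0.6  -0.   -0.   -0.  -17.1  17.   -0.4  -0.    0.    0.1
   9.5  -8.7   0.9  -0.    0.    0.    0.2  -1.6   0.2   0.    0.1  -0.1
  -0.2   1.8  -0.6  -0.6]
```

```bash
python3 - <<'E'
import re
s=open('fk.py').read()
s=s.replace("p=p+T.apply(X*L[4])","p=p+T.apply(X*L[4]+Y*L[9])").replace("X=np.array([1.,0,0])","X=np.array([1.,0,0]);Y=np.array([0,1.,0]);p=p+np.array([L[11],L[12],0])").replace("p=p+T.apply(X*L[6]+z*L[2])","p=p+T.apply(X*L[6]+z*L[2]+Y*L[10])").replace("np.array(L[4:8])*20]","np.r_[L[4:8],L[9:13]]*20]").replace("0,0,0,0,w0]","0,0,0,0,w0,0,0,0,0]").replace("repeat=4)","repeat=4) if 0 else [(-1,)*4]")
open('fk.py','w').write(s)
E
python3 fk.py
```

```text
0.38141235469517926 (-1, -1, -1, -1) [ 2.8600e-01  5.4410e-01  4.7400e-01  2.5350e-01  1.7000e-03 -2.4000e-03
  2.6000e-03 -7.0000e-04 -4.7119e+00 -2.9600e-02 -3.0300e-02  2.0000e-03
 -2.0000e-03]
[-0.  -0.   0.  -0.  -0.  -0.   0.   0.   0.  -0.   0.   0.1 -0.  -0.
 -0.  -0.   0.   0.  -0.   0.   0.   0.   0.1 -0.1  0.  -0.   0.1 -0.
 -0.6 -0.6  0.  -0. ]
```

```bash
cat >> fk.py <<'E'
lo=np.array([-2.96,-.34,-1.41,.24,-1.37,.17,-2.96]);hi=np.array([2.96,2.1,1.46,2.44,4.51,1.92,2.96])
def ik(p,T,seeds,m=.06):
    z=np.load('fk.npz');L=z['L'];sg=z['sg'];out=[]
    mid=(lo+hi)/2
    def f(q):
        P,Q=fk(q,L,sg);Q=Q*E('z',L[8]);return np.r_[(P-p)*10,(Q*T.inv()).as_rotvec()*3,.003*(q-mid)/(hi-lo)]
    for s in seeds:
        s0=np.clip(s,lo+m+.01,hi-m-.01);r=least_squares(f,s0,bounds=(lo+m,hi-m))
        e=np.abs(f(r.x)[:6]).max()
        if e<.01: out.append(r.x)
    return out
E
python3 - <<'E'
from fk import *
from m import *
n=np.array([-.4811,-.0589,.8747]);c=np.array([.5955,-.0084,.0635]);F=deckframe(n,c)
rng=np.random.default_rng(0);seeds=rng.uniform(lo,hi,(25,7))
for nm,y in (('L',55.6),('R',-4.2)):
  for sgn in (-1,1):
    T=R.from_matrix(np.c_[-sgn*F[:,0],sgn*F[:,1],-F[:,2]]) ; 
    for hgt in (84,150):
      t=c+F@np.array([10,y-0,hgt])/1000
      o=ik(t,T,seeds); print(nm,'tooly=%+dY'%sgn,hgt,len(o)); 
      u=[]
      for q in o:
        if all(np.abs(q-v).max()>.3 for v in u): u.append(q)
      for q in u[:5]: print('   ',q.round(2),'margin',np.minimum(q-lo,hi-q).min().round(2))
E
```

```text
L tooly=-1Y 84 4
    [-1.08  0.86  1.22  2.3   4.45  0.74 -0.03] margin 0.06
    [-0.89  0.59  0.88  2.3   4.45  0.4   0.07] margin 0.06
L tooly=-1Y 150 13
    [ 0.82  0.55 -1.25  2.24  1.39  0.58 -2.87] margin 0.09
    [-0.91  0.34  0.83  2.33 -1.31  0.23 -0.38] margin 0.06
    [ 0.28  0.29 -0.56  2.27  1.07  0.23 -2.67] margin 0.06
L tooly=+1Y 84 8
    [ 0.67  0.68 -1.1   2.21  1.62  0.61  0.1 ] margin 0.23
L tooly=+1Y 150 11
    [ 0.85  0.6  -1.31  2.24  1.42  0.64  0.27] margin 0.1
    [-0.91  0.34  0.83  2.33 -1.31  0.23  2.77] margin 0.06
R tooly=-1Y 84 12
    [ 0.88  0.78 -1.22  2.19  1.61  0.66 -2.86] margin 0.1
    [-0.95  0.93  1.27  2.29  4.45  0.89  0.06] margin 0.06
    [-0.46  0.46  0.47  2.27  4.45  0.23  0.25] margin 0.06
R tooly=-1Y 150 13
    [ 0.99  0.62 -1.32  2.22  1.38  0.6  -2.7 ] margin 0.09
    [-0.61  0.3   0.64  2.31 -1.26  0.23 -0.29] margin 0.06
    [ 0.56  0.34 -0.72  2.24  1.01  0.23 -2.46] margin 0.06
R tooly=+1Y 84 10
    [ 0.84  0.73 -1.16  2.19  1.6   0.6   0.27] margin 0.25
    [-0.46  0.46  0.47  2.27  4.45  0.23 -2.89] margin 0.06
R tooly=+1Y 150 11
    [ 1.01  0.65 -1.35  2.22  1.4   0.63  0.43] margin 0.06
    [-0.61  0.3   0.64  2.31 -1.26  0.23  2.85] margin 0.06
```

```bash
cat >> fk.py <<'E'
_z=np.load('fk.npz') if __import__('os').path.exists('fk.npz') else None
def fkT(q):
    P,Q=fk(q,_z['L'],_z['sg']);return P,Q*E('z',_z['L'][8])
def jac(q):
    P,Q=fkT(q);J=np.zeros((6,7))
    for i in range(7):
        d=q.copy();d[i]+=1e-5;p2,q2=fkT(d);J[:3,i]=(p2-P)/1e-5;J[3:,i]=(q2*Q.inv()).as_rotvec()/1e-5
    return J
def sim(q,rows,lam=.02,null=0,q0=None,sub=3,log=False):
    q=np.array(q,float);P,Q=fkT(q)
    for row in rows:
        P=P+Q.apply(np.array(row[:3])*.025);Q=Q*R.from_rotvec(np.radians(np.array(row[3:6])*4))
        for _ in range(sub):
            p,t=fkT(q);e=np.r_[P-p,(Q*t.inv()).as_rotvec()];J=jac(q);W=np.diag([1,1,1,.3,.3,.3])
            A=W@J;Ai=A.T@np.linalg.inv(A@A.T+lam**2*np.eye(6));dq=Ai@(W@e)
            if null and q0 is not None: dq+=null*(np.eye(7)-np.linalg.pinv(J)@J)@(q0-q)
            q=np.clip(q+dq,lo,hi)
        if log: print(q.round(2),np.linalg.norm(P-fkT(q)[0]).round(4))
    return q
E
cat > t.py <<'E'
from fk import *
s=np.array(Dt[0][0])
A=[[-.97,-.05,.17,0,0,.97]]*19+[[.1,.01,.94,0,0,.4]]*5+[[0,0,1.14,0,0,0],[-.25,0,.03,0,0,0]]
B=[[0,0,-.8,0,0,0],[0,0,-.9,0,0,1]]+[[0,0,0,0,0,1]]*14
C=[[0,0,0,0,0,-1]]*15+[[-.1,0,.4,0,0,0],[0,0,1.27,0,0,0],[0,0,-2.6,0,0,0]]
for lam in (.001,.05):
  for null in (0,.02,.05,.1,.2):
    for nm,q0 in (('start',s),('mid',(lo+hi)/2)):
      a=sim(s,A,lam,null,q0);b=sim(a,B,lam,null,q0);c=sim(b,C,lam,null,q0)
      print(lam,null,nm,a.round(2),b.round(2),c.round(2), np.abs(a-Dt[1][0]).max().round(2))
      if null==0: break
print(Dt[1][0],Dt[2][0],[-1.02,.49,.38,2.04,-.29,.66,-.59])
E
python3 t.py
```

```text
0.001 0 start [-0.96  0.61  0.31  2.05 -0.35  0.53 -0.54] [-1.21  0.6   0.63  2.06 -0.57  0.66 -1.38] [-1.02  0.49  0.38  2.04 -0.29  0.66 -0.59] 0.0
0.001 0.02 start [-0.98  0.61  0.32  2.06 -0.36  0.53 -0.53] [-1.24  0.61  0.67  2.06 -0.61  0.68 -1.34] [-1.06  0.5   0.43  2.04 -0.33  0.66 -0.55] 0.02
0.001 0.02 mid [-0.52  0.59 -0.25  2.03  0.27  0.56 -1.1 ] [-0.63  0.51 -0.12  2.02  0.11  0.62 -2.  ] [-0.35  0.51 -0.47  2.    0.35  0.72 -1.17] 0.61
0.001 0.05 start [-0.99  0.61  0.34  2.06 -0.38  0.53 -0.51] [-1.25  0.62  0.69  2.06 -0.62  0.68 -1.33] [-1.06  0.5   0.44  2.04 -0.33  0.67 -0.54] 0.03
0.001 0.05 mid [-0.39  0.62 -0.43  2.02  0.44  0.6  -1.25] [-0.56  0.52 -0.21  2.02  0.18  0.63 -2.07] [-0.31  0.52 -0.52  1.99  0.38  0.73 -1.2 ] 0.79
0.001 0.1 start [-0.99  0.61  0.35  2.06 -0.39  0.54 -0.5 ] [-1.25  0.62  0.69  2.06 -0.63  0.68 -1.32] [-1.06  0.5   0.43  2.04 -0.33  0.66 -0.55] 0.04
0.001 0.1 mid [-0.37  0.62 -0.45  2.01  0.47  0.61 -1.28] [-0.56  0.52 -0.2   2.02  0.17  0.63 -2.06] [-0.31  0.52 -0.52  1.99  0.39  0.73 -1.2 ] 0.81
0.001 0.2 start [-1.    0.61  0.35
[... 1082 characters left out ...]
5 ] [-1.25  0.62  0.69  2.06 -0.63  0.68 -1.32] [-1.06  0.5   0.43  2.04 -0.33  0.66 -0.55] 0.04
0.05 0.1 mid [-0.37  0.62 -0.45  2.01  0.47  0.61 -1.28] [-0.56  0.52 -0.2   2.02  0.17  0.63 -2.06] [-0.31  0.52 -0.52  1.99  0.38  0.73 -1.2 ] 0.81
0.05 0.2 start [-1.    0.61  0.35  2.06 -0.4   0.54 -0.5 ] [-1.25  0.62  0.7   2.06 -0.63  0.68 -1.32] [-1.06  0.5   0.43  2.04 -0.33  0.66 -0.55] 0.05
0.05 0.2 mid [-0.36  0.63 -0.46  2.01  0.48  0.61 -1.28] [-0.57  0.51 -0.2   2.02  0.17  0.63 -2.06] [-0.3   0.52 -0.53  1.99  0.39  0.73 -1.2 ] 0.82
[-0.963, 0.605, 0.306, 2.053, -0.344, 0.532, -0.545] [-1.206, 0.598, 0.631, 2.056, -0.569, 0.664, -1.382] [-1.02, 0.49, 0.38, 2.04, -0.29, 0.66, -0.59]
```

```bash
cat > s.py <<'E'
from fk import *
import sys
def deckframe(n):
    Xd=np.array([-n[0],-n[1],0]);Xd/=np.linalg.norm(Xd);x=Xd-n*(Xd@n);x/=np.linalg.norm(x);return np.c_[x,np.cross(n,x),n]
F=deckframe(np.array([-.4811,-.0589,.8747]));C=np.array([.5955,-.0084,.0635])
def down(yaw):
    y=np.array([np.cos(np.radians(yaw)),np.sin(np.radians(yaw)),0]);z=np.array([0,0,-1.]);return R.from_matrix(np.c_[np.cross(y,z),y,z])
PL=R.from_matrix(np.c_[-F[:,0],F[:,1],-F[:,2]])
def dk(x,y,z): return C+F@np.array([x,y,z])/1000
def rows(q,p1,R1,vmax=1.):
    p0,R0=fkT(q);w=(R0.inv()*R1).as_rotvec()
    for N in range(1,300):
        S=sum(R.from_rotvec(w*k/N).as_matrix() for k in range(N));d=np.linalg.solve(S,R0.inv().apply(np.array(p1)-p0));u=np.r_[d/.025,np.degrees(w/N)/4]
        if abs(u).max()<=vmax: return [u]*N
def go(q,p1,R1,nm='',v=True):
    rs=rows(q,p1,R1);q2=np.array(q);mm=9
    for x in rs:
        q2=sim(q2,[x],.001,sub=3);mm=min(mm,np.minimum(q2-lo,hi-q2).min())
    e=np.linalg.norm(fkT(q2)[0]-p1)*1000
    if v:print(nm,len(rs),q2.round(2),'err mm',e.round(1),'minmargin',mm.round(2))
    return q2,e,mm,len(rs)
def turn(q,n,s):
    p,T=fkT(q);mm=9
    for i in range(n): q=sim(q,[[0,0,0,0,0,s]],.001);mm=min(mm,np.minimum(q-lo,hi-q).min())
    print(' turn',n*s,q.round(2),'margin',mm.round(2)); return q
E
cat > t2.py <<'E'
from s import *
q0=[-.609,.406,.498,2.257,-1.367,.17,-.332]
for psi in (-80,-40,0,40):
  print('psi',psi)
  q=go(q0,fkT(q0)[0]+[-.04,0,.06],fkT(q0)[1],'back')[0]
  q=go(q,[.46,.16,.12],down(psi),'down')[0]
  q=turn(q,45,-1)
  q=go(q,dk(10,55.6,160),PL,'above')[0]
  q=go(q,dk(10,55.6,84),PL,'place')[0]
E
python3 t2.py
```

```text
psi -80
back 3 [-1.02  0.28  0.94  2.32 -0.96  0.28 -0.72] err mm 0.0 minmargin 0.04
down 7 [-1.17  0.66  0.93  2.18 -0.85  0.72 -1.04] err mm 0.0 minmargin 0.14
 turn -45 [-0.55  0.45  0.1   2.15 -0.08  0.55  1.36] margin 0.26
above 8 [-0.38  0.22  0.19  2.31  0.02  0.17  1.47] err mm 15.2 minmargin 0.0
place 4 [-0.3   0.41  0.11  2.28 -0.02  0.17  1.5 ] err mm 61.2 minmargin 0.0
psi -40
back 3 [-1.02  0.28  0.94  2.32 -0.96  0.28 -0.72] err mm 0.0 minmargin 0.04
down 11 [-1.05  0.57  0.76  2.18 -0.68  0.64 -0.51] err mm 0.0 minmargin 0.14
 turn -45 [-0.39  0.45 -0.08  2.14  0.07  0.56  1.92] margin 0.26
above 11 [-0.4   0.22  0.21  2.31 -0.03  0.17  1.51] err mm 15.3 minmargin 0.0
place 4 [-0.3   0.41  0.11  2.28 -0.08  0.17  1.56] err mm 61.2 minmargin 0.0
psi 0
back 3 [-1.02  0.28  0.94  2.32 -0.96  0.28 -0.72] err mm 0.0 minmargin 0.04
down 21 [-0.93  0.52  0.58  2.17 -0.51  0.59  0.03] err mm 0.0 minmargin 0.13
 turn -45 [-0.25  0.46 -0.25  2.13  0.2   0.58  2.49] margin 0.27
above 21 [-0.43  0.22  0.24  2.31 -0.09  0.17  1.58] err mm 15.2 minmargin 0.0
place 4 [-0.3   0.41  0.1   2.28 -0.17  0.17  1.65] err mm 61.1 minmargin 0.0
psi 40
back 3 [-1.02  0.28  0.94  2.32 -0.96  0.28 -0.72] err mm 0.0 minmargin 0.04
down 31 [-0.8   0.48  0.41  2.16 -0.35  0.56  0.58] err mm 0.0 minmargin 0.12
 turn -45 [-0.08  0.49 -0.46  2.12  0.37  0.62  2.96] margin 0.0
above 29 [-0.42  0.22  0.23  2.31 -0.09  0.17  1.57] err mm 15.0 minmargin 0.0
place 4 [-0.3   0.41  0.1   2.28 -0.16  0.17  1.64] err mm 61.1 minmargin 0.0
```

```bash
cat > fast.py <<'E'
import numpy as np
from s import *
z_=np.load('fk.npz');L=z_['L'];sg=z_['sg'].astype(float)
AX=['z','y','z','y','z','y','z'];SG=[sg[0],1,sg[1],1,sg[2],1,sg[3]]
OFF=[[0,0,0],[L[4],L[9],0],[0,0,L[1]],[L[5],0,0],[L[6],L[10],L[2]],[0,0,0],[L[7],0,L[3]]] # offset before joint i's rotation, in frame i-1
OFF=np.array(OFF);BASE=np.array([L[11],L[12],L[0]]);W8=L[8]
def rot(ax,a):
    c,s=np.cos(a),np.sin(a)
    return np.array([[c,-s,0],[s,c,0],[0,0,1]]) if ax=='z' else np.array([[c,0,s],[0,1,0],[-s,0,c]])
RW=rot('z',W8)
def fj(q):
    T=np.eye(3);p=BASE.copy();ps=[];ax=[]
    for i in range(7):
        p=p+T@OFF[i];a=T[:,2] if AX[i]=='z' else T[:,1];ps.append(p);ax.append(a*SG[i]);T=T@rot(AX[i],SG[i]*q[i])
    ax=np.array(ax);ps=np.array(ps);J=np.vstack([np.cross(ax,p-ps).T,ax.T]);return p,T@RW,J
def lg(M):
    v=np.array([M[2,1]-M[1,2],M[0,2]-M[2,0],M[1,0]-M[0,1]])/2;s=np.linalg.norm(v);c=(np.trace(M)-1)/2
    return v if s<1e-9 else v/s*np.arctan2(s,c)
def run(q,rs,dt=.125,stopmargin=None):
    q=np.array(q,float);P,T,_=fj(q);mm=9;vm=np.array([2.39]*2+[3.14]*5)*.7;fast=0
    for u in rs:
        P=P+T@(u[:3]*.025) if False else P+Tc(T)@(u[:3]*.025);T=T@R.from_rotvec(np.radians(u[3:6]*4)).as_matrix()
        qs=q.copy()
        for _ in range(2):
            p,t,J=fj(q);e=np.r_[P-p,lg(T@t.T)];q=np.clip(q+J.T@np.linalg.solve(J@J.T+1e-6*np.eye(6),e),lo,hi)
        fast=max(fast,(np.abs(q-qs)/dt/vm).max());mm=min(mm,np.minimum(q-lo,hi-q).min())
        if stopmargin is not None and mm<stopmargin: return q,9,mm,fast
    p,t,_=fj(q);return q,np.linalg.norm(P-p)*1000+100*np.linalg.norm(lg(T@t.T)),mm,fast
Tc=lambda T:T
def frows(q,p1,R1,vmax=.97):
    p0,M,_=fj(q);R0=R.from_matrix(M);w=(R0.inv()*R1).as_rotvec();D=R0.inv().apply(np.array(p1)-p0)
    n=max(1,int(np.ceil(max(np.abs(np.degrees(w)/4).max(),np.abs(D/.025).max())/vmax)))
    for N in range(n,400):
        S=R.from_rotvec(np.outer(np.arange(N)/N,w)).as_matrix().sum(0);d=np.linalg.solve(S,D);u=np.r_[d/.025,np.degrees(w/N)/4]
        if abs(u).max()<=1: return [u]*N
def fgo(q,p1,R1,sm=None,vmax=.97):
    rs=frows(q,p1,R1,vmax);return run(q,rs,stopmargin=sm)+(len(rs),)
E
cat > t3.py <<'E'
from fast import *
s=np.array(Dt[0][0]);print(fj(s)[0],fkT(s)[0],np.abs(fj(s)[2]-jac(s)).max())
rng=np.random.default_rng(1)
for loc,yaw in (([.46,.16,.12],97),([.434,-.326,.12],0),([.434,-.326,.12],10),([.442,.307,.12],172)):
    for bay in (55.6,-4.2):
        res=[]
        for k in range(25):
            o=ik(np.array(loc),down(yaw),[rng.uniform(lo,hi)])
            if not o: continue
            q,e,m,f,n=fgo(o[0],dk(10,bay,160),PL);q2,e2,m2,f2,n2=fgo(q,dk(10,bay,84),PL)
            res.append((o[0][2],o[0][4],e2,min(m,m2),max(f,f2),n+n2,o[0],q2))
        res.sort(key=lambda x:x[2])
        print(loc,yaw,bay,[(round(a,2),round(b,2),round(c,1),round(d,2),round(e,2),n) for a,b,c,d,e,n,_,_ in res][:12])
        if res: print(res[0][6].round(2),res[0][7].round(2))
E
time python3 t3.py
```

```text
[0.18694182 0.64817883 0.30301123] [0.18694182 0.64817883 0.30301123] 3.303051053799716e-06
[0.46, 0.16, 0.12] 97 55.6 [(np.float64(-0.8), np.float64(0.64), np.float64(0.0), np.float64(0.01), np.float64(0.64), 12), (np.float64(-0.8), np.float64(0.64), np.float64(0.0), np.float64(0.01), np.float64(0.64), 12), (np.float64(-0.8), np.float64(0.64), np.float64(0.0), np.float64(0.01), np.float64(0.64), 12), (np.float64(-0.8), np.float64(0.64), np.float64(0.0), np.float64(0.01), np.float64(0.64), 12), (np.float64(-0.8), np.float64(0.64), np.float64(0.0), np.float64(0.01), np.float64(0.64), 12), (np.float64(-0.8), np.float64(0.64), np.float64(0.0), np.float64(0.01), np.float64(0.64), 12), (np.float64(-0.8), np.float64(0.64), np.float64(0.0), np.float64(0.01), np.float64(0.64), 12), (np.float64(-0.8), np.float64(0.64), np.float64(0.0), np.float64(0.01), np.float64(0.64), 12), (np.float64(-0.8), np.float64(0.64), np.float64(0.0), np.float64(0.01), np.float64(0.64), 12), (np.float64(-0.8), np.float64(0.64), np.float64(0.0), np.float64(0.01), np.float64(0.64), 12), (np.float64(-0.8), np.float64(
[... 8126 characters left out ...]
float64(-0.87), np.float64(0.71), np.float64(64.0), np.float64(0.0), np.float64(0.55), 23), (np.float64(-0.87), np.float64(0.71), np.float64(64.0), np.float64(0.0), np.float64(0.55), 23), (np.float64(1.35), np.float64(-1.24), np.float64(87.5), np.float64(0.0), np.float64(0.62), 25), (np.float64(1.35), np.float64(-1.24), np.float64(87.5), np.float64(0.0), np.float64(0.62), 25), (np.float64(1.35), np.float64(-1.24), np.float64(87.5), np.float64(0.0), np.float64(0.62), 25), (np.float64(1.35), np.float64(-1.24), np.float64(87.5), np.float64(0.0), np.float64(0.62), 25)]
[-0.06  0.68 -0.87  1.98  0.71  0.82  1.67] [-0.02  0.41 -0.05  2.24  1.04  0.17  0.58]
real	2m4.845s
user	2m4.832s
sys	0m0.239s
```

```bash
cat > t4.py <<'E'
from fast import *
import time,sys
seed=int(sys.argv[1]);rng=np.random.default_rng(seed);t0=time.time()
q0=np.array([-.55,.45,.10,2.15,-.08,.55,1.36])
q0=sim(q0,[[0]*6],.001)
best=[]
while time.time()-t0<75:
    k=rng.integers(1,3);q=q0;n=0;ws=[];mm=9;ff=0
    for i in range(k):
        p=[rng.uniform(.35,.58),rng.uniform(-.4,.4),rng.uniform(.22,.42)];yaw=97+rng.uniform(-120,110);til=rng.uniform(0,50);az=rng.uniform(0,2*np.pi)
        O=R.from_rotvec(np.radians(til)*np.array([np.cos(az),np.sin(az),0]))*down(yaw)
        q,e,m,f,c=fgo(q,p,O,.04);n+=c;mm=min(mm,m);ff=max(ff,f);ws.append((p,yaw,til,az))
        if e>1 or n>60: break
    else:
        q,e,m,f,c=fgo(q,dk(10,55.6,160),PL,.04);n+=c;mm=min(mm,m);ff=max(ff,f)
        if e>1: continue
        qa=q;q,e,m,f,c=fgo(q,dk(10,55.6,84),PL,.04);n+=c;mm=min(mm,m);ff=max(ff,f)
        if e>1 : continue
        best.append((n*.02-min(mm,.2)*10+max(0,ff-1)*2,n,mm,ff,q,ws))
best.sort(key=lambda x:x[0])
for b in best[:2]: print(len(best),b[1],round(b[2],2),round(b[3],2),b[4].round(2),[(np.round(p,3).tolist(),round(y,1),round(t,1),round(np.degrees(a),0)) for p,y,t,a in b[5]])
E
nproc; export OPENBLAS_NUM_THREADS=1; for i in 1 2 3 4 5 6; do python3 t4.py $i & done; wait
```

```text
4
1 65 0.05 1.23 [ 0.2   0.45 -0.49  2.23  1.62  0.24 -0.05] [([0.53, -0.088, 0.28], 66.5, 41.1, np.float64(306.0)), ([0.45, 0.378, 0.346], -17.1, 8.4, np.float64(109.0))]
1 71 0.12 0.96 [ 0.58  0.61 -0.97  2.21  1.61  0.5   0.07] [([0.515, -0.274, 0.356], 34.4, 47.2, np.float64(279.0)), ([0.417, 0.39, 0.288], 11.2, 17.1, np.float64(194.0))]
```

```bash
cat > pr.py <<'E'
from fast import *
from plant import r
def pq(): return np.array(r.get_state()['qpos'])
def show(q,p,O,nm,vmax=.97):
    rs=frows(q,p,O,vmax);q2,e,m,f=run(q,rs);print(nm,'N',len(rs),rs[0].round(2).tolist(),'| q',q2.round(2),'e',round(e,2),'m',round(m,2),'f',round(f,2));return q2
E
python3 - <<'E'
from pr import *
q=pq();p,T,_=fj(q);print(p.round(4),np.array(r.get_state()['eef_pos']).round(4))
q=show(q,p+T@np.array([-.012,0,-.07]),R.from_matrix(T),'back',.7)
q=show(q,[.46,.16,.11],down(-83),'down',.8)
q=show(q,[.46,.16,.0785],down(-83),'low',.5)
E
```

```text
[0.5587 0.0411 0.1636] [0.5587 0.0412 0.1634]
back N 5 [-0.1, 0.0, -0.56, 0.0, 0.0, 0.0] | q [-0.98  0.28  0.92  2.33 -0.99  0.27 -0.69] e 0.0 m 0.02 f 0.42
down N 9 [-0.31, -0.58, 0.43, -0.02, -0.77, -0.02] | q [-1.16  0.68  0.92  2.18 -0.88  0.71 -1.07] e 0.0 m 0.13 f 0.26
low N 3 [-0.0, 0.0, 0.42, 0.0, -0.0, -0.0] | q [-1.1   0.72  0.84  2.19 -0.95  0.65 -1.01] e 0.0 m 0.25 f 0.09
```

Emit:
{"method": "apply_moves", "body": {"commands": [[[-0.1, 0, -0.56, 0, 0, 0, 0], [-0.1, 0, -0.56, 0, 0, 0, 0], [-0.1, 0, -0.56, 0, 0, 0, 0], [-0.1, 0, -0.56, 0, 0, 0, 0], [-0.1, 0, -0.56, 0, 0, 0, 0], [-0.31, -0.58, 0.43, -0.02, -0.77, -0.02, 0], [-0.31, -0.58, 0.43, -0.02, -0.77, -0.02, 0], [-0.31, -0.58, 0.43, -0.02, -0.77, -0.02, 0], [-0.31, -0.58, 0.43, -0.02, -0.77, -0.02, 0], [-0.31, -0.58, 0.43, -0.02, -0.77, -0.02, 0], [-0.31, -0.58, 0.43, -0.02, -0.77, -0.02, 0], [-0.31, -0.58, 0.43, -0.02, -0.77, -0.02, 0], [-0.31, -0.58, 0.43, -0.02, -0.77, -0.02, 0], [-0.31, -0.58, 0.43, -0.02, -0.77, -0.02, 0], [0, 0, 0.2, 0, 0, 0, 0]]]}}

```text
time: 15.9
eef_pos: [0.459, 0.1628, 0.1046]
tool_rot: [0.998, 0.061, -0.0, -0.001]
force: [1.0, -0.0, -0.6]
grip_width: 0.0122
grasp_force: 39.2
```

```bash
python3 - <<'E'
from pr import *
q=pq();p,T,_=fj(q);print(p.round(4),T.round(3).tolist(),q.round(3))
q=show(q,[p[0],p[1],.0785],down(-83),'low',.5)
E
```

```text
[0.4588 0.163  0.1044] [[0.993, 0.122, -0.001], [0.122, -0.993, 0.002], [-0.001, -0.002, -1.0]] [-1.154  0.692  0.91   2.187 -0.898  0.703 -1.057]
low N 3 [0.0, 0.0, 0.35, -0.01, 0.0, -0.0] | q [-1.11  0.73  0.85  2.19 -0.96  0.66 -1.01] e 0.0 m 0.25 f 0.08
```

Emit:
{"method": "apply_moves", "body": {"commands": [[[0, 0, 0.36, 0, 0, 0, 0], [0, 0, 0.36, 0, 0, 0, 0], [0, 0, 0.36, 0, 0, 0, 0], [0, 0, 0, 0, 0, 0, 0.35], [0, 0, 0, 0, 0, 0, 0.35], [0, 0, -0.8, 0, 0, 0, 0.35], [0, 0, -0.9, 0, 0, 0, 0.35]]]}}

```text
time: 16.77
eef_pos: [0.4589, 0.161, 0.1212]
tool_rot: [0.998, 0.061, -0.001, 0.0]
force: [-0.1, -0.5, 0.4]
grip_width: 0.03
grasp_force: 0.0
```

```bash
cat > t5.py <<'E'
from fast import *
import time,sys
rng=np.random.default_rng(int(sys.argv[1]));t0=time.time()
q0=np.load('q0.npy');C2=np.array([.434,-.326,.125]);
def rw(lo_,hi_):
    p=[rng.uniform(.38,.58),rng.uniform(-.42,.42),rng.uniform(.24,.42)];yaw=rng.uniform(-60,120);til=rng.uniform(0,50);az=rng.uniform(0,2*np.pi)
    return p,yaw,til,az
OR=lambda w:R.from_rotvec(np.radians(w[2])*np.array([np.cos(w[3]),np.sin(w[3]),0]))*down(w[1])
best=[]
while time.time()-t0<80:
    k=rng.integers(0,3);k2=rng.integers(0,2);q=q0;n=0;ws=[];mm=9;ff=0;ok=1
    seq=[rw(0,0) for _ in range(k)]+['c2']+[rw(0,0) for _ in range(k2)]+['ab']+['pl']
    for w in seq:
        p,O=(C2,down(7)) if w=='c2' else (dk(10,-4.2,160),PL) if w=='ab' else (dk(10,-4.2,84),PL) if w=='pl' else (w[0],OR(w))
        q,e,m,f,c=fgo(q,p,O,.05);n+=c;mm=min(mm,m);ff=max(ff,f)
        if w=='c2': qc=q
        if e>1 or n>110: ok=0;break
    if ok: best.append((n*.02-min(mm,.2)*10+max(0,ff-1)*2,n,mm,ff,q,qc,seq))
best.sort(key=lambda x:x[0])
for b in best[:2]: print(len(best),b[1],round(b[2],2),round(b[3],2),b[4].round(2),b[5].round(2),[w if type(w)==str else (np.round(w[0],3).tolist(),round(w[1]),round(w[2]),int(np.degrees(w[3]))) for w in b[6]])
E
python3 -c "
from plant import r;import numpy as np;np.save('q0.npy',r.get_state()['qpos']);print(r.get_state()['qpos'].round(2))"
export OPENBLAS_NUM_THREADS=1; for i in 1 2 3 4; do python3 t5.py $i & done; wait
```

```text
[-1.18  0.67  0.95  2.18 -0.86  0.73 -1.09]
```

```bash
cat > t6.py <<'E'
from fast import *
import time,sys
seed=int(sys.argv[1]);k=int(sys.argv[2]);rng=np.random.default_rng(seed);t0=time.time()
q0=np.load('q0.npy');C2=np.array([.434,-.326,.125])
B=np.array([[.36,.6],[-.42,.42],[.22,.45],[-100,150],[-50,50],[-50,50]])
def ev(x):
    q=q0;n=0;mm=9;ff=0
    for w in list(x.reshape(k,6))+[None]:
        p,O=(C2,down(7)) if w is None else (w[:3],R.from_rotvec(np.radians([w[4],w[5],0]))*down(w[3]))
        q,e,m,f,c=fgo(q,p,O,vmax=.97);n+=c;mm=min(mm,m);ff=max(ff,f)
        if n>140: return 9,q,n,mm,ff
    return max(q[2],-.8)+6*max(0,.08-mm)+.006*n+(e>1)*2+max(0,ff-.9),q,n,mm,ff
lo_,hi_=np.tile(B[:,0],k),np.tile(B[:,1],k)
pop=[rng.uniform(lo_,hi_) for _ in range(24)];cs=[ev(x)[0] for x in pop]
while time.time()-t0<110:
    for i in range(24):
        a,b=rng.choice(24,2,replace=False);bst=pop[int(np.argmin(cs))]
        v=pop[i]+rng.uniform(.3,.9)*(bst-pop[i])*(rng.random()<.5)+.7*(pop[a]-pop[b]);m=rng.random(6*k)<.7;v=np.clip(np.where(m,v,pop[i]),lo_,hi_)
        c=ev(v)[0]
        if c<cs[i]:pop[i]=v;cs[i]=c
        if time.time()-t0>110: break
x=pop[int(np.argmin(cs))];c,q,n,mm,ff=ev(x);print(k,round(c,2),'n',n,'m',round(mm,2),'f',round(ff,2),'q',q.round(2),x.reshape(k,6).round(3).tolist())
for bay in (-4.2,55.6):
    q1,e1,m1,f1,n1=fgo(q,dk(10,bay,160),PL);q2,e2,m2,f2,n2=fgo(q1,dk(10,bay,84),PL);print('  bay',bay,n1+n2,round(e2,1),round(min(m1,m2),2),q2.round(2))
E
export OPENBLAS_NUM_THREADS=1; python3 t6.py 1 1 & python3 t6.py 2 2 & python3 t6.py 3 2 & python3 t6.py 4 3 & wait
```

```text
2 0.08 n 47 m 0.08 f 0.47 q [ 0.69  0.51 -0.2   2.01  0.16  0.64  0.51] [[0.367, 0.179, 0.362, -82.503, -45.76, 32.583], [0.497, -0.409, 0.23, -56.024, -49.111, -1.523]]
  bay -4.2 27 63.1 0.0 [-0.02  0.41 -0.06  2.24  1.11  0.17  0.51]
  bay 55.6 27 39.6 0.0 [-0.17  0.4  -0.04  2.26  1.68  0.17 -0.17]
2 0.07 n 41 m 0.11 f 0.56 q [ 0.67  0.51 -0.17  2.01  0.14  0.64  0.53] [[0.381, 0.025, 0.348, -87.008, -39.4, 49.225], [0.546, -0.394, 0.22, -46.654, -48.677, -4.819]]
  bay -4.2 27 64.0 0.0 [-0.02  0.41 -0.06  2.24  1.05  0.17  0.58]
  bay 55.6 27 48.9 0.0 [-0.23  0.4   0.02  2.26  1.63  0.17 -0.13]
1 0.34 n 28 m 0.08 f 0.84 q [ 0.4   0.51  0.17  2.03 -0.14  0.62  0.78] [[0.523, -0.182, 0.221, -46.036, -50.0, -8.663]]
  bay -4.2 27 64.7 0.0 [-0.02  0.41 -0.06  2.24  0.39  0.17  1.23]
  bay 55.6 27 71.4 0.0 [-0.33  0.4   0.15  2.27  0.59  0.17  0.89]
3 -0.05 n 96 m 0.11 f 0.75 q [ 1.02  0.58 -0.62  1.98  0.5   0.73  0.22] [[0.6, -0.347, 0.237, 50.697, -18.844, 27.394], [0.502, -0.241, 0.374, -6.103, 27.61, -35.451], [0.531, 0.234, 0.45, 11.549, 3.994, -50.0]]
  bay -4.2 27 0.0 0.09 [ 0.5   0.5  -0.68  2.21  1.56  0.26  0.17]
  bay 55.6 27 0.0 0.16 [ 0.4   0.51 -0.72  2.22  1.6   0.35  0.02]
```

```bash
sed -e 's/\[\[.36,.6\],\[-.42,.42\],\[.22,.45\],\[-100,150\],\[-50,50\],\[-50,50\]\]/[[.33,.58],[-.48,.48],[.25,.55],[-120,170],[-75,75],[-75,75]]/' -e 's/-.8)+6/-.65)+6/' -e 's/<110/<100/g;s/>110/>100/' t6.py > t7.py
python3 - <<'E'
s=open('t7.py').read()
s=s.replace("cs=[ev","\nif k==3:\n  base=np.array([[.58,-.347,.25,50.7,-18.8,27.4],[.502,-.241,.374,-6.1,27.6,-35.5],[.531,.234,.45,11.5,4,-50]]).ravel()\n  pop[:10]=[np.clip(base+rng.normal(size=18)*np.tile([.02,.04,.03,12,8,8],3)*(i>0),lo_,hi_) for i in range(10)]\ncs=[ev")
s=s.replace(";\nif k","\nif k")
open('t7.py','w').write(s)
E
export OPENBLAS_NUM_THREADS=1; python3 t7.py 1 2 & python3 t7.py 2 2 & python3 t7.py 3 3 & python3 t7.py 4 3 & wait
```

```text
2 0.09 n 44 m 0.0 f 0.78 q [ 1.08  0.61 -0.71  1.98  0.57  0.76  0.16] [[0.415, 0.051, 0.55, -57.339, 49.008, 75.0], [0.497, -0.215, 0.38, -38.94, 61.933, 72.118]]
  bay -4.2 27 0.0 0.16 [ 0.61  0.55 -0.82  2.2   1.56  0.35  0.2 ]
  bay 55.6 27 0.0 0.19 [ 0.49  0.55 -0.84  2.22  1.6   0.42  0.04]
2 0.13 n 50 m 0.0 f 0.53 q [ 1.33  0.79 -1.1   1.96  0.88  0.97 -0.09] [[0.58, 0.059, 0.37, -52.609, 38.917, 33.309], [0.5, -0.231, 0.373, -47.845, 75.0, 75.0]]
  bay -4.2 26 0.0 0.0 [ 0.9   0.81 -1.25  2.19  1.62  0.69  0.29]
  bay 55.6 27 0.0 0.0 [ 0.76  0.8  -1.25  2.2   1.64  0.75  0.14]
3 -0.18 n 78 m 0.12 f 0.87 q [ 1.12  0.63 -0.76  1.98  0.61  0.78  0.12] [[0.541, -0.329, 0.261, 7.853, -4.982, 24.206], [0.465, -0.283, 0.415, -36.411, 32.353, -26.806], [0.54, 0.18, 0.433, 14.156, -18.531, -70.105]]
  bay -4.2 27 0.0 0.2 [ 0.66  0.58 -0.89  2.2   1.56  0.39  0.22]
  bay 55.6 27 0.0 0.19 [ 0.54  0.58 -0.91  2.21  1.6   0.46  0.06]
3 -0.17 n 80 m 0.13 f 0.83 q [ 1.11  0.62 -0.75  1.98  0.6   0.78  0.13] [[0.573, -0.408, 0.25, 19.36, -47.922, 10.533], [0.546, -0.3, 0.333, 22.387, 20.017, -48.001], [0.515, 0.09, 0.446, -7.861, -1.412, -34.531]]
  bay -4.2 27 0.0 0.19 [ 0.65  0.57 -0.87  2.2   1.56  0.38  0.21]
  bay 55.6 27 0.0 0.19 [ 0.52  0.57 -0.89  2.21  1.6   0.45  0.05]
```

```bash
cat >> pr.py <<'E'
W=[[0.573,-0.408,0.25,19.36,-47.922,10.533],[0.546,-0.3,0.333,22.387,20.017,-48.001],[0.515,0.09,0.446,-7.861,-1.412,-34.531]]
def wp(i): w=W[i];return w[:3],R.from_rotvec(np.radians([w[4],w[5],0]))*down(w[3])
E
python3 - <<'E'
from pr import *
q=pq()
for i in range(3): q=show(q,*wp(i),'w%d'%i)
q=show(q,[.434,-.326,.22],down(7),'c2')
E
```

```text
w0 N 25 [-0.78, 0.78, 0.04, -0.19, -0.53, -0.95] | q [-0.35  0.8   0.93  1.77  0.37  0.71  0.42] e 0.0 m 0.13 f 0.24
w1 N 20 [0.15, 0.08, -0.25, -0.96, 0.51, 0.21] | q [ 0.9   0.32 -0.26  1.98 -1.2   0.75  1.96] e 0.01 m 0.17 f 0.49
w2 N 17 [0.94, 0.21, -0.12, 0.24, -0.27, 0.34] | q [ 0.98 -0.15 -1.21  2.    0.06  0.62 -0.45] e 0.01 m 0.17 f 0.77
c2 N 18 [-0.93, -0.32, 0.41, 0.48, 0.02, -0.2] | q [ 1.12  0.46 -0.74  1.92  0.39  0.91  0.31] e 0.0 m 0.21 f 0.24
```

Emit:
{"method": "apply_moves", "body": {"commands": [[[-0.78, 0.78, 0.04, -0.19, -0.53, -0.95, 0.35], [-0.78, 0.78, 0.04, -0.19, -0.53, -0.95, 0.35], [-0.78, 0.78, 0.04, -0.19, -0.53, -0.95, 0.35], [-0.78, 0.78, 0.04, -0.19, -0.53, -0.95, 0.35], [-0.78, 0.78, 0.04, -0.19, -0.53, -0.95, 0.35], [-0.78, 0.78, 0.04, -0.19, -0.53, -0.95, 0.35], [-0.78, 0.78, 0.04, -0.19, -0.53, -0.95, 0.35], [-0.78, 0.78, 0.04, -0.19, -0.53, -0.95, 0.35], [-0.78, 0.78, 0.04, -0.19, -0.53, -0.95, 0.35], [-0.78, 0.78, 0.04, -0.19, -0.53, -0.95, 0.35], [-0.78, 0.78, 0.04, -0.19, -0.53, -0.95, 0.35], [-0.78, 0.78, 0.04, -0.19, -0.53, -0.95, 0.35], [-0.78, 0.78, 0.04, -0.19, -0.53, -0.95, 0.35], [-0.78, 0.78, 0.04, -0.19, -0.53, -0.95, 0.35], [-0.78, 0.78, 0.04, -0.19, -0.53, -0.95, 0.35], [-0.78, 0.78, 0.04, -0.19, -0.53, -0.95, 0.35], [-0.78, 0.78, 0.04, -0.19, -0.53, -0.95, 0.35], [-0.78, 0.78, 0.04, -0.19, -0.53, -0.95, 0.35], [-0.78, 0.78, 0.04, -0.19, -0.53, -0.95, 0.35], [-0.78, 0.78, 0.04, -0.19, -0.53, -0.95, 0.35]]]}}

```text
time: 19.27
eef_pos: [0.4627, -0.3315, 0.2229]
tool_rot: [0.678, 0.643, -0.328, 0.14]
force: [0.7, -0.8, -0.6]
grip_width: 0.0299
grasp_force: 0.0
```

Emit:
{"method": "apply_moves", "body": {"commands": [[[-0.78, 0.78, 0.04, -0.19, -0.53, -0.95, 0.35], [-0.78, 0.78, 0.04, -0.19, -0.53, -0.95, 0.35], [-0.78, 0.78, 0.04, -0.19, -0.53, -0.95, 0.35], [-0.78, 0.78, 0.04, -0.19, -0.53, -0.95, 0.35], [-0.78, 0.78, 0.04, -0.19, -0.53, -0.95, 0.35]]]}}

```text
time: 19.9
eef_pos: [0.5724, -0.4083, 0.2527]
tool_rot: [0.525, 0.741, -0.386, 0.165]
force: [0.2, -0.2, -0.7]
grip_width: 0.0299
grasp_force: 0.0
```

```bash
python3 - <<'E'
from pr import *
q=pq();print(q.round(2),fj(q)[0].round(3))
for i in range(1,3): q=show(q,*wp(i),'w%d'%i)
q=show(q,[.434,-.326,.22],down(7),'c2')
E
```

```text
[-0.36  0.8   0.93  1.77  0.37  0.71  0.42] [ 0.576 -0.407  0.251]
w1 N 20 [0.14, 0.07, -0.25, -0.96, 0.52, 0.21] | q [ 0.9   0.32 -0.26  1.98 -1.2   0.75  1.96] e 0.01 m 0.17 f 0.5
w2 N 17 [0.94, 0.21, -0.12, 0.24, -0.27, 0.34] | q [ 0.98 -0.15 -1.21  2.    0.06  0.62 -0.45] e 0.01 m 0.17 f 0.77
c2 N 18 [-0.93, -0.32, 0.41, 0.48, 0.02, -0.2] | q [ 1.12  0.46 -0.74  1.92  0.39  0.91  0.31] e 0.0 m 0.21 f 0.24
```

Tracking matches the model. Continue.

Emit:
{"method": "apply_moves", "body": {"commands": [[[0.14, 0.07, -0.25, -0.96, 0.52, 0.21, 0.35], [0.14, 0.07, -0.25, -0.96, 0.52, 0.21, 0.35], [0.14, 0.07, -0.25, -0.96, 0.52, 0.21, 0.35], [0.14, 0.07, -0.25, -0.96, 0.52, 0.21, 0.35], [0.14, 0.07, -0.25, -0.96, 0.52, 0.21, 0.35], [0.14, 0.07, -0.25, -0.96, 0.52, 0.21, 0.35], [0.14, 0.07, -0.25, -0.96, 0.52, 0.21, 0.35], [0.14, 0.07, -0.25, -0.96, 0.52, 0.21, 0.35], [0.14, 0.07, -0.25, -0.96, 0.52, 0.21, 0.35], [0.14, 0.07, -0.25, -0.96, 0.52, 0.21, 0.35], [0.14, 0.07, -0.25, -0.96, 0.52, 0.21, 0.35], [0.14, 0.07, -0.25, -0.96, 0.52, 0.21, 0.35], [0.14, 0.07, -0.25, -0.96, 0.52, 0.21, 0.35], [0.14, 0.07, -0.25, -0.96, 0.52, 0.21, 0.35], [0.14, 0.07, -0.25, -0.96, 0.52, 0.21, 0.35], [0.14, 0.07, -0.25, -0.96, 0.52, 0.21, 0.35], [0.14, 0.07, -0.25, -0.96, 0.52, 0.21, 0.35], [0.14, 0.07, -0.25, -0.96, 0.52, 0.21, 0.35], [0.14, 0.07, -0.25, -0.96, 0.52, 0.21, 0.35], [0.14, 0.07, -0.25, -0.96, 0.52, 0.21, 0.35]]]}}

```text
time: 22.4
eef_pos: [0.5407, -0.3039, 0.3348]
tool_rot: [0.5, 0.745, 0.368, 0.244]
force: [1.3, -0.6, -0.0]
grip_width: 0.0295
grasp_force: 0.0
```

```bash
python3 - <<'E'
from pr import *
q=pq();print(q.round(2))
q=show(q,*wp(2),'w2')
q=show(q,[.434,-.326,.22],down(7),'c2')
E
```

```text
[ 0.91  0.32 -0.24  1.98 -1.2   0.76  1.97]
w2 N 17 [0.95, 0.21, -0.11, 0.25, -0.27, 0.34] | q [ 0.99 -0.16 -1.22  2.    0.05  0.62 -0.44] e 0.01 m 0.16 f 0.78
c2 N 18 [-0.93, -0.32, 0.41, 0.48, 0.02, -0.2] | q [ 1.13  0.46 -0.75  1.92  0.39  0.91  0.3 ] e 0.0 m 0.21 f 0.23
```

Emit:
{"method": "apply_moves", "body": {"commands": [[[0.95, 0.21, -0.11, 0.25, -0.27, 0.34, 0.35], [0.95, 0.21, -0.11, 0.25, -0.27, 0.34, 0.35], [0.95, 0.21, -0.11, 0.25, -0.27, 0.34, 0.35], [0.95, 0.21, -0.11, 0.25, -0.27, 0.34, 0.35], [0.95, 0.21, -0.11, 0.25, -0.27, 0.34, 0.35], [0.95, 0.21, -0.11, 0.25, -0.27, 0.34, 0.35], [0.95, 0.21, -0.11, 0.25, -0.27, 0.34, 0.35], [0.95, 0.21, -0.11, 0.25, -0.27, 0.34, 0.35], [0.95, 0.21, -0.11, 0.25, -0.27, 0.34, 0.35], [0.95, 0.21, -0.11, 0.25, -0.27, 0.34, 0.35], [0.95, 0.21, -0.11, 0.25, -0.27, 0.34, 0.35], [0.95, 0.21, -0.11, 0.25, -0.27, 0.34, 0.35], [0.95, 0.21, -0.11, 0.25, -0.27, 0.34, 0.35], [0.95, 0.21, -0.11, 0.25, -0.27, 0.34, 0.35], [0.95, 0.21, -0.11, 0.25, -0.27, 0.34, 0.35], [0.95, 0.21, -0.11, 0.25, -0.27, 0.34, 0.35], [0.95, 0.21, -0.11, 0.25, -0.27, 0.34, 0.35]]]}}

```text
time: 24.52
eef_pos: [0.512, 0.0915, 0.4445]
tool_rot: [0.72, 0.629, 0.21, 0.205]
force: [-0.1, 0.1, -0.6]
grip_width: 0.0297
grasp_force: 0.0
```

```bash
python3 - <<'E'
from pr import *
q=pq();print(q.round(2))
qa=show(q,[.459,.163,.17],down(97),'cell1 first?')
qb=show(qa,dk(10,55.6,160),PL,'ab');qb=show(qb,dk(10,55.6,84),PL,'pl')
qc=show(qb,dk(10,55.6,160),PL,'up');qc=show(qc,[.434,-.326,.2],down(7),'c2');qc=show(qc,dk(10,-4.2,160),PL,'abR');qc=show(qc,dk(10,-4.2,84),PL,'plR')
print('or c2 first');qc=show(q,[.434,-.326,.2],down(7),'c2');qc=show(qc,dk(10,-4.2,160),PL,'abR');qc=show(qc,dk(10,-4.2,84),PL,'plR')
E
```

```text
[ 1.01 -0.16 -1.24  2.    0.05  0.62 -0.44]
cell1 first? N 27 [0.23, -0.11, 0.38, 0.24, 0.27, -0.94] | q [ 0.5   0.76 -1.3   2.06  0.87  1.05  0.45] e 0.0 m 0.01 f 0.35
ab N 8 [-0.27, -0.66, -0.14, 0.0, -0.91, 0.0] | q [ 0.86  0.55 -1.3   2.24  1.36  0.6   0.3 ] e 0.0 m 0.09 f 0.32
pl N 4 [-0.0, -0.0, 0.76, 0.0, -0.0, 0.0] | q [ 0.7   0.71 -1.14  2.2   1.62  0.64  0.11] e 0.0 m 0.16 f 0.26
up N 4 [-0.0, -0.0, -0.76, 0.0, 0.0, 0.0] | q [ 0.85  0.54 -1.28  2.24  1.35  0.59  0.3 ] e 0.0 m 0.13 f 0.27
c2 N 23 [-0.28, -0.67, 0.04, 0.25, 0.25, 0.96] | q [ 1.32  0.61 -1.05  1.92  0.64  0.99  0.1 ] e 0.0 m 0.14 f 0.19
abR N 23 [0.24, 0.57, -0.03, -0.25, -0.25, -0.96] | q [ 1.    0.56 -1.29  2.23  1.31  0.55  0.48] e 0.0 m 0.12 f 0.16
plR N 4 [0.0, -0.0, 0.76, -0.0, 0.0, -0.0] | q [ 0.82  0.71 -1.12  2.19  1.59  0.57  0.26] e 0.0 m 0.17 f 0.27
or c2 first
c2 N 18 [-0.93, -0.33, 0.46, 0.48, 0.02, -0.2] | q [ 1.14  0.5  -0.78  1.93  0.45  0.89  0.26] e 0.0 m 0.21 f 0.21
abR N 23 [0.24, 0.57, -0.03, -0.25, -0.25, -0.96] | q [ 0.79  0.39 -0.99  2.23  1.12  0.34  0.6 ] e 0.0 m 0.17 f 0.2
plR N 4 [0.0, -0.0, 0.76, 0.0, 0.0, 0.0] | q [ 0.59  0.54 -0.79  2.2   1.56  0.33  0.2 ] e 0.0 m 0.15 f 0.41
```

Emit:
{"method": "apply_moves", "body": {"commands": [[[-0.93, -0.33, 0.46, 0.48, 0.02, -0.2, 0.35], [-0.93, -0.33, 0.46, 0.48, 0.02, -0.2, 0.35], [-0.93, -0.33, 0.46, 0.48, 0.02, -0.2, 0.35], [-0.93, -0.33, 0.46, 0.48, 0.02, -0.2, 0.35], [-0.93, -0.33, 0.46, 0.48, 0.02, -0.2, 0.35], [-0.93, -0.33, 0.46, 0.48, 0.02, -0.2, 0.35], [-0.93, -0.33, 0.46, 0.48, 0.02, -0.2, 0.35], [-0.93, -0.33, 0.46, 0.48, 0.02, -0.2, 0.35], [-0.93, -0.33, 0.46, 0.48, 0.02, -0.2, 0.35], [-0.93, -0.33, 0.46, 0.48, 0.02, -0.2, 0.35], [-0.93, -0.33, 0.46, 0.48, 0.02, -0.2, 0.35], [-0.93, -0.33, 0.46, 0.48, 0.02, -0.2, 0.35], [-0.93, -0.33, 0.46, 0.48, 0.02, -0.2, 0.35], [-0.93, -0.33, 0.46, 0.48, 0.02, -0.2, 0.35], [-0.93, -0.33, 0.46, 0.48, 0.02, -0.2, 0.35], [-0.93, -0.33, 0.46, 0.48, 0.02, -0.2, 0.35], [-0.93, -0.33, 0.46, 0.48, 0.02, -0.2, 0.35], [-0.93, -0.33, 0.46, 0.48, 0.02, -0.2, 0.35]]]}}

```text
time: 26.78
eef_pos: [0.4331, -0.3274, 0.2002]
tool_rot: [0.662, 0.75, -0.004, -0.001]
force: [0.7, 0.6, -0.5]
grip_width: 0.0295
grasp_force: 0.0
```

```bash
python3 - <<'E'
from h import *
from pr import *
p,Q=pose();print(p.round(4),Q.as_euler('xyz',True).round(1))
shot('wrist','w7');S=load('w7')
c,a=cellfit(S,.434,-.326,.04)
yaw=np.degrees(np.arctan2(a[1],a[0]))+90;print('yaw',yaw)
q=pq();q=show(q,[c[0],c[1],.105],down(yaw),'over',.9);show(q,[c[0],c[1],.0768],down(yaw),'dn',.4)
E
```

```text
[ 0.4331 -0.3274  0.2002] [-1.796e+02  1.000e-01  9.720e+01]
desk 0.0003 n 919 rect ((436.2793273925781, -327.58319091796875), (14.26964282989502, 48.53377914428711), 9.415592193603516) mean [ 0.4361 -0.3263] copper dir [ 0.169 -0.986] ang -80.3 top 0.0163
yaw 9.701750806355946
over N 5 [0.03, 0.02, 0.75, -0.03, 0.01, -0.14] | q [ 1.06  0.64 -0.69  1.98  0.6   0.73  0.18] e 0.0 m 0.46 f 0.13
dn N 3 [0.0, 0.0, 0.38, -0.0, 0.0, 0.0] | q [ 1.03  0.68 -0.65  1.99  0.64  0.69  0.14] e 0.0 m 0.45 f 0.07
```

Emit:
{"method": "apply_moves", "body": {"commands": [[[0.03, 0.02, 0.75, -0.03, 0.01, -0.14, 0.35], [0.03, 0.02, 0.75, -0.03, 0.01, -0.14, 0.35], [0.03, 0.02, 0.75, -0.03, 0.01, -0.14, 0.35], [0.03, 0.02, 0.75, -0.03, 0.01, -0.14, 0.35], [0.03, 0.02, 0.75, -0.03, 0.01, -0.14, 0.35], [0, 0, 0.38, 0, 0, 0, 0.35], [0, 0, 0.38, 0, 0, 0, 0.35], [0, 0, 0.38, 0, 0, 0, 0.35], [0, 0, 0, 0, 0, 0, 0.35]]]}}

```text
time: 27.95
eef_pos: [0.4353, -0.3218, 0.078]
tool_rot: [0.643, 0.766, 0.002, 0.001]
force: [0.5, -0.1, 0.2]
grip_width: 0.0299
grasp_force: 0.0
```

```bash
python3 - <<'E'
from pr import *
q=pq();p=fj(q)[0];print(p.round(4))
q=show(q,p+[0,0,.05],R.from_matrix(fj(q)[1]),'lift')
q=show(q,dk(8,-4.2,170),PL,'abR')
E
```

```text
[ 0.4381 -0.3227  0.0788]
lift N 3 [0.0, 0.0, -0.67, 0.0, 0.0, 0.0] | q [ 1.08  0.6  -0.72  1.97  0.56  0.77  0.21] e 0.0 m 0.45 f 0.12
abR N 22 [0.21, 0.6, -0.18, -0.25, -0.26, -0.97] | q [ 0.84  0.38 -1.04  2.24  1.08  0.35  0.64] e 0.0 m 0.18 f 0.12
```

Emit:
{"method": "apply_moves", "body": {"commands": [[[-0.2, 0, 0.05, 0, 0, 0, 0.35], [0, 0, 0, 0, 0, 0, 0.35], [0, 0, 0, 0, 0, 0, 0], [0, 0, 0, 0, 0, 0, 0], [0, 0, 0, 0, 0, 0, 0], [0, 0, -0.7, 0, 0, 0, 0], [0, 0, -0.7, 0, 0, 0, 0], [0, 0, -0.6, 0, 0, 0, 0]]], "newtons": 40}}

```text
time: 28.95
eef_pos: [0.4365, -0.3271, 0.129]
tool_rot: [0.643, 0.766, 0.002, 0.002]
force: [-0.2, -0.6, -0.6]
grip_width: 0.0125
grasp_force: 39.2
```

```bash
python3 - <<'E'
from pr import *
s=r.get_state();print(s['grip_width'],s['eef_pos'].round(4))
q=pq()
q=show(q,dk(8,-4.2,170),PL,'abR')
E
```

```text
0.012458692253247439 [ 0.4365 -0.3271  0.129 ]
abR N 22 [0.22, 0.6, -0.17, -0.25, -0.26, -0.97] | q [ 0.84  0.38 -1.04  2.24  1.08  0.35  0.64] e 0.0 m 0.18 f 0.12
```

Emit:
{"method": "apply_moves", "body": {"commands": [[[0.22, 0.6, -0.17, -0.25, -0.26, -0.97, 0], [0.22, 0.6, -0.17, -0.25, -0.26, -0.97, 0], [0.22, 0.6, -0.17, -0.25, -0.26, -0.97, 0], [0.22, 0.6, -0.17, -0.25, -0.26, -0.97, 0], [0.22, 0.6, -0.17, -0.25, -0.26, -0.97, 0], [0.22, 0.6, -0.17, -0.25, -0.26, -0.97, 0], [0.22, 0.6, -0.17, -0.25, -0.26, -0.97, 0], [0.22, 0.6, -0.17, -0.25, -0.26, -0.97, 0], [0.22, 0.6, -0.17, -0.25, -0.26, -0.97, 0], [0.22, 0.6, -0.17, -0.25, -0.26, -0.97, 0], [0.22, 0.6, -0.17, -0.25, -0.26, -0.97, 0], [0.22, 0.6, -0.17, -0.25, -0.26, -0.97, 0], [0.22, 0.6, -0.17, -0.25, -0.26, -0.97, 0], [0.22, 0.6, -0.17, -0.25, -0.26, -0.97, 0], [0.22, 0.6, -0.17, -0.25, -0.26, -0.97, 0], [0.22, 0.6, -0.17, -0.25, -0.26, -0.97, 0], [0.22, 0.6, -0.17, -0.25, -0.26, -0.97, 0], [0.22, 0.6, -0.17, -0.25, -0.26, -0.97, 0], [0.22, 0.6, -0.17, -0.25, -0.26, -0.97, 0], [0.22, 0.6, -0.17, -0.25, -0.26, -0.97, 0]]]}}

```text
time: 31.45
eef_pos: [0.5316, -0.0504, 0.2086]
tool_rot: [0.006, 0.972, 0.016, 0.233]
force: [-0.3, -0.1, -0.3]
grip_width: 0.0124
grasp_force: 39.2
```

Emit:
{"method": "apply_moves", "body": {"commands": [[[0.22, 0.6, -0.17, -0.25, -0.26, -0.97, 0], [0.22, 0.6, -0.17, -0.25, -0.26, -0.97, 0], [0, 0, 0, 0, 0, 0, 0]]]}}

```text
time: 31.82
eef_pos: [0.5167, -0.021, 0.2117]
tool_rot: [-0.063, 0.966, 0.017, 0.251]
force: [0.2, -0.4, -0.1]
grip_width: 0.0121
grasp_force: 39.2
```

```bash
cat > d.py <<'E'
from m import *
def see(f,ybay,box=(246,277,204,303)):
    S,p,Q,F,c=look(f,0)
    a,q=cyl(S,p,Q,box)
    for x in (-20,0,20): print(x,(F.T@(Q.apply(np.array([x,a[0]+a[1]*x,a[2]+a[3]*x])/1000)+p-c)*1000).round(2))
    D=(cloud(S)-c)@F*1000
    for nm,x0,x1 in (('up',21,37),('lo',-17,-3)):
        k=(D[:,0]>x0)&(D[:,0]<x1)&(abs(D[:,1]-ybay)<18)&(D[:,2]>6)&(D[:,2]<15);y=np.sort(D[k][:,1])
        if k.sum()>10: print(nm,k.sum(),'y',y[[0,-1]].round(1),'mid',(y[0]+y[-1]).round(2)/2,'x',np.percentile(D[k][:,0],[2,98]).round(1),'z95',np.percentile(D[k][:,2],95).round(1))
    k=(abs(D[:,0]-9)<10)&(abs(D[:,1]-ybay)<25)&(abs(D[:,2])<6);print('deck z',np.median(D[k][:,2]).round(2),k.sum())
    k=(abs(D[:,0]-40)<8)&(abs(D[:,1]-ybay)<8)&(D[:,2]>12)&(D[:,2]<20);print('bar x',np.percentile(D[k][:,0],[2,10]).round(1) if k.sum() else None)
E
python3 - <<'E'
from d import *
see('w8',-4.2)
E
```

```text
time 31.875 p in D [  2.1   -2.9  168.26] z dir [ 0.002  0.006 -1.   ] x dir [-1.    -0.006 -0.002]
n 2408 axis y,dy,z,dz [8.2900e-01 2.0000e-03 7.0634e+01 5.0000e-03] x range [-24.   22.6] res 0.52
-20 [22.21 -1.56 97.76]
0 [ 2.21 -1.65 97.63]
20 [-17.79  -1.73  97.5 ]
up 52 y [-18.9 -14.1] mid -16.485 x [25.5 30.7] z95 10.5
lo 153 y [-18.4   8.2] mid -5.095 x [-16.8  -6.5] z95 14.7
deck z -0.02 1214
bar x None
```

View pics/w8b.png

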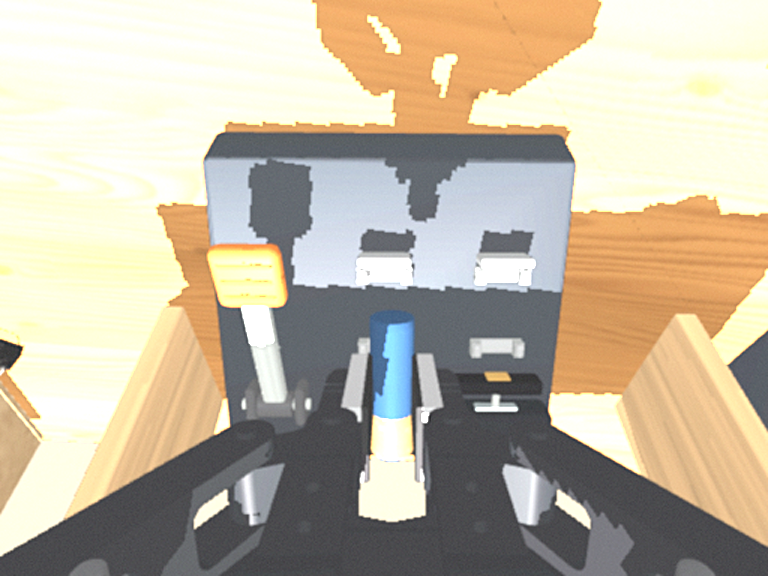

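Emit:
{"method": "apply_moves", "body": {"commands": [[[-0.07, -0.03, 0.6, 0, 0, 0, 0], [-0.07, -0.03, 0.6, 0, 0, 0, 0], [-0.08, -0.03, 0.6, 0, 0, 0, 0], [-0.08, -0.03, 0.6, 0, 0, 0, 0], [-0.07, -0.04, 0.5, 0, 0, 0, 0], [0, 0, 0, 0, 0, 0, 0]]]}}

```text
time: 32.62
eef_pos: [0.5615, -0.0206, 0.1522]
tool_rot: [-0.061, 0.966, 0.018, 0.25]
force: [0.6, -0.2, -1.4]
grip_width: 0.0121
grasp_force: 39.2
```

```bash
python3 - <<'E'
from d import *
see('w9',-5)
print(r.get_state()['qpos'].round(2))
E
```

```text
time 32.675 p in D [12.15 -8.01 94.65] z dir [ 0.001  0.005 -1.   ] x dir [-1.    -0.002 -0.001]
n 2398 axis y,dy,z,dz [ 8.1400e-01 -2.0000e-03  7.0662e+01  5.0000e-03] x range [-24.1  22.6] res 0.55
-20 [32.22 -6.72 24.12]
0 [12.22 -6.81 24.  ]
20 [-7.78 -6.9  23.88]
lo 301 y [-18.6   8.7] mid -4.96 x [-16.6  -7.2] z95 13.3
deck z -0.04 1690
bar x [44.2 45.7]
[ 0.63  0.52 -0.83  2.2   1.48  0.32  0.29]
```

View pics/w9b.png

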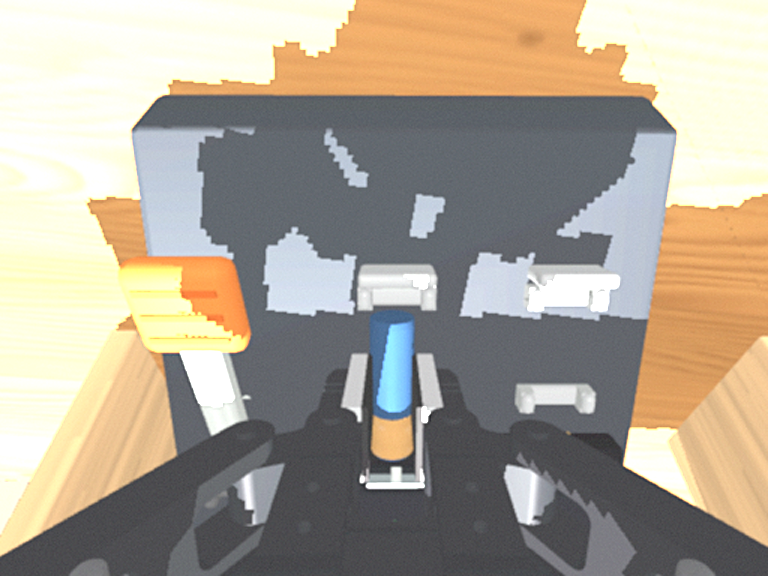

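Emit:
{"method": "apply_moves", "body": {"commands": [[[0, 0.075, 0.1, 0, 0, 0, 0], [0, 0, 0.2, 0, 0, 0, 0], [0, 0, 0.1, 0, 0, 0, 0], [0, 0, 0.04, 0, 0, 0, 0], [0, 0, 0, 0, 0, 0, 0]]]}}

```text
time: 33.3
eef_pos: [0.5661, -0.0176, 0.1432]
tool_rot: [-0.061, 0.966, 0.018, 0.251]
force: [0.9, 0.1, -0.8]
grip_width: 0.0126
grasp_force: 39.2
```

```bash
python3 - <<'E'
from d import *
see('w10',-5)
E
```

```text
time 33.35 p in D [12.16 -5.55 84.42] z dir [ 0.002  0.006 -1.   ] x dir [-1.    -0.004 -0.002]
n 2391 axis y,dy,z,dz [8.6900e-01 0.0000e+00 7.0693e+01 6.0000e-03] x range [-24.1  22.7] res 0.53
-20 [32.28 -4.23 13.88]
0 [12.28 -4.3  13.73]
20 [-7.72 -4.36 13.58]
lo 463 y [-18.5   8.6] mid -4.94 x [-16.4  -6.7] z95 14.3
deck z -0.07 1555
bar x [32.6 34.2]
```

Emit:
{"method": "apply_moves", "body": {"commands": [[[0, -0.02, 0.04, 0, 0, 0, 0], [0, 0, 0.03, 0, 0, 0, 0], [0, 0, 0, 0, 0, 0, 0]]]}}

```text
time: 33.72
eef_pos: [0.5671, -0.018, 0.1417]
tool_rot: [-0.061, 0.966, 0.018, 0.251]
force: [0.2, 0.0, 0.6]
grip_width: 0.012
grasp_force: 39.2
```

Emit:
{"method": "apply_moves", "body": {"commands": [[[0, 0, 0.04, 0, 0, 0, 0], [0, 0, 0, 0, 0, 0, 0]]]}}

```text
time: 33.98
eef_pos: [0.5675, -0.0179, 0.1408]
tool_rot: [-0.061, 0.966, 0.018, 0.251]
force: [-0.7, -0.8, -1.1]
grip_width: 0.0124
grasp_force: 39.2
```

Now release, and back off square to the deck.

Emit:
{"method": "apply_moves", "body": {"commands": [[[0, 0, 0, 0, 0, 0, 0.3], [0, 0, 0, 0, 0, 0, 0.3], [0, 0, 0, 0, 0, 0, 0.3], [0, 0, -0.6, 0, 0, 0, 0.3], [0, 0, -0.9, 0, 0, 0, 0.3], [0, 0, -0.9, 0, 0, 0, 0.3], [0, 0, -0.6, 0, 0, 0, 0.3]]]}}

```text
time: 34.85
eef_pos: [0.531, -0.0227, 0.2072]
tool_rot: [-0.062, 0.966, 0.017, 0.251]
force: [-0.3, -0.3, -0.1]
grip_width: 0.0256
grasp_force: 0.0
```

```bash
cat > chk.py <<'E'
from d import *
def chk(f,yb):
    S,p,Q,F,c=look(f,0);D=(cloud(S)-c)@F*1000;im=S['im'].reshape(-1,3).astype(int)
    k=(abs(D[:,1]-yb)<9)&(D[:,0]>-20)&(D[:,0]<45)&(D[:,2]>12)&(D[:,2]<40)&(im[:,2]>im[:,0]+20)
    print('blue n',k.sum(),np.percentile(D[k],[1,50,99],axis=0).round(1).tolist() if k.sum() else '')
    k2=(abs(D[:,1]-yb)<9)&(D[:,0]>-20)&(D[:,0]<45)&(D[:,2]>12)&(D[:,2]<40)&(im[:,0]>im[:,2]+25)
    print('copper n',k2.sum(),np.percentile(D[k2],[1,50,99],axis=0).round(1).tolist() if k2.sum() else '')
    q=D[k|k2]
    if len(q)>50:
        f=lambda a:np.hypot(q[:,1]-a[0]-a[1]*(q[:,0]-10),q[:,2]-a[2]-a[3]*(q[:,0]-10))-7.2
        s=least_squares(f,[yb,0,13,0],loss='soft_l1',f_scale=.5);print('axis',s.x.round(3))
E
python3 - <<'E'
from chk import *
chk('w11',-5)
from pr import *
q=pq();print(q.round(2));O=down(97)
q=show(q,[.459,.161,.20],O,'c1')
E
```

```text
time 34.9 p in D [ 12.17  -6.32 157.57] z dir [ 0.002  0.005 -1.   ] x dir [-1.    -0.004 -0.002]
blue n 786 [[-16.1, -11.0, 12.3], [-1.1, -5.3, 15.3], [15.0, 1.1, 17.2]]
copper n 386 [[16.0, -11.1, 12.2], [24.0, -4.6, 15.5], [43.4, 1.4, 17.5]]
axis [-4.970e+00  3.000e-03  9.151e+00  1.500e-02]
[ 0.78  0.39 -0.96  2.23  1.1   0.32  0.64]
c1 N 8 [0.25, 0.96, -0.03, 0.01, 0.91, 0.01] | q [ 0.43  0.56 -1.14  2.04  0.64  0.95  0.64] e 0.0 m 0.23 f 0.34
```

Emit:
{"method": "apply_moves", "body": {"commands": [[[0.25, 0.96, -0.03, 0.01, 0.91, 0.01, 0.35], [0.25, 0.96, -0.03, 0.01, 0.91, 0.01, 0.35], [0.25, 0.96, -0.03, 0.01, 0.91, 0.01, 0.35], [0.25, 0.96, -0.03, 0.01, 0.91, 0.01, 0.35], [0.25, 0.96, -0.03, 0.01, 0.91, 0.01, 0.35], [0.25, 0.96, -0.03, 0.01, 0.91, 0.01, 0.35], [0.25, 0.96, -0.03, 0.01, 0.91, 0.01, 0.35], [0.25, 0.96, -0.03, 0.01, 0.91, 0.01, 0.35], [0, 0, 0, 0, 0, 0, 0.35]]]}}

```text
time: 36.02
eef_pos: [0.4589, 0.1635, 0.1984]
tool_rot: [-0.062, 0.998, 0.0, 0.0]
force: [0.2, -0.2, 0.3]
grip_width: 0.0299
grasp_force: 0.0
```

```bash
python3 - <<'E'
from h import *
p,Q=pose();print(p.round(4),Q.as_euler('xyz',True).round(1))
shot('wrist','w12');S=load('w12')
c,a=cellfit(S,.461,.162,.035)
yaw=np.degrees(np.arctan2(a[1],a[0]))+90
from pr import down
O=down(yaw);plan([c[0],c[1],.11],O,p,Q)
E
```

```text
[0.4589 0.1635 0.1984] [ 180.     0.  -172.9]
desk 0.0002 n 912 rect ((460.4326477050781, 161.3870086669922), (48.79302978515625, 13.629864692687988), 7.253098011016846) mean [0.4589 0.1615] copper dir [0.992 0.128] ang 7.3 top 0.0166
N 4 row [-0.012, -0.023, 0.884, 0.001, 0.001, -0.018] maxtot [-0.05, -0.09, 3.53, 0.0, 0.0, -0.07]
```

Emit:
{"method": "apply_moves", "body": {"commands": [[[-0.01, -0.02, 0.88, 0, 0, -0.02, 0.35], [-0.01, -0.02, 0.88, 0, 0, -0.02, 0.35], [-0.01, -0.02, 0.88, 0, 0, -0.02, 0.35], [-0.01, -0.02, 0.88, 0, 0, -0.02, 0.35], [0, 0, 0.5, 0, 0, 0, 0.35], [0, 0, 0.4, 0, 0, 0, 0.35], [0, 0, 0, 0, 0, 0, 0.35]]]}}

```text
time: 36.95
eef_pos: [0.4599, 0.1594, 0.0877]
tool_rot: [-0.063, 0.998, -0.001, -0.0]
force: [-0.9, 0.8, -0.0]
grip_width: 0.0304
grasp_force: 0.0
```

Emit:
{"method": "apply_moves", "body": {"commands": [[[0, 0.08, 0.2, 0, 0, 0, 0.35], [0, 0, 0.22, 0, 0, 0, 0.35], [0, 0, 0, 0, 0, 0, 0.35], [0, 0, 0, 0, 0, 0, 0], [0, 0, 0, 0, 0, 0, 0], [0, 0, 0, 0, 0, 0, 0], [0, 0, -0.7, 0, 0, 0, 0], [0, 0, -0.9, 0, 0, 0, 0]]], "newtons": 40}}

```text
time: 37.95
eef_pos: [0.4594, 0.1616, 0.1176]
tool_rot: [-0.063, 0.998, -0.001, -0.001]
force: [-0.0, -0.2, 1.0]
grip_width: 0.0121
grasp_force: 39.1
```

```bash
python3 - <<'E'
from pr import *
s=r.get_state();print(s['grip_width'],s['eef_pos'].round(4))
q=pq();print(q.round(2))
q=show(q,dk(6,54.5,170),PL,'abL');q=show(q,dk(10,54.5,84),PL,'plL')
E
```

```text
0.012055737663620473 [0.4594 0.1616 0.1176]
[ 0.32  0.68 -1.    2.09  0.8   0.82  0.52]
abL N 8 [-0.28, -0.65, -0.44, 0.0, -0.91, 0.01] | q [ 0.63  0.33 -0.95  2.26  1.13  0.35  0.45] e 0.01 m 0.18 f 0.28
plL N 4 [-0.04, -0.0, 0.86, 0.0, -0.0, 0.0] | q [ 0.44  0.52 -0.77  2.22  1.6   0.37  0.03] e 0.01 m 0.18 f 0.46
```

Emit:
{"method": "apply_moves", "body": {"commands": [[[-0.28, -0.65, -0.44, 0, -0.91, 0.01, 0], [-0.28, -0.65, -0.44, 0, -0.91, 0.01, 0], [-0.28, -0.65, -0.44, 0, -0.91, 0.01, 0], [-0.28, -0.65, -0.44, 0, -0.91, 0.01, 0], [-0.28, -0.65, -0.44, 0, -0.91, 0.01, 0], [-0.28, -0.65, -0.44, 0, -0.91, 0.01, 0], [-0.28, -0.65, -0.44, 0, -0.91, 0.01, 0], [-0.28, -0.65, -0.44, 0, -0.91, 0.01, 0], [0, 0, 0, 0, 0, 0, 0]]]}}

```text
time: 39.08
eef_pos: [0.5101, 0.0358, 0.2149]
tool_rot: [-0.058, 0.966, 0.014, 0.251]
force: [0.2, 0.6, 0.2]
grip_width: 0.0124
grasp_force: 39.2
```

```bash
python3 - <<'E'
from d import *
see('w13',55)
E
```

```text
time 39.125 p in D [  3.93  54.22 170.96] z dir [ 0.002 -0.003 -1.   ] x dir [-1.     0.002 -0.002]
n 2474 axis y,dy,z,dz [8.3800e-01 0.0000e+00 7.0661e+01 4.0000e-03] x range [-23.2  24.1] res 0.53
-20 [ 24.07  54.83 100.42]
0 [  4.07  54.87 100.29]
20 [-15.93  54.91 100.17]
up 50 y [41.2 68.4] mid 54.785 x [25.4 33.2] z95 10.0
lo 140 y [41.  67.8] mid 54.445 x [-16.3  -7.3] z95 13.4
deck z 0.02 1192
bar x None
```

Emit:
{"method": "apply_moves", "body": {"commands": [[[-0.06, 0, 0.6, 0, 0, 0, 0], [-0.06, 0, 0.6, 0, 0, 0, 0], [-0.06, 0, 0.6, 0, 0, 0, 0], [-0.06, 0, 0.6, 0, 0, 0, 0], [-0.05, 0, 0.5, 0, 0, 0, 0], [-0.04, 0, 0.3, 0, 0, 0, 0], [0, 0, 0, 0, 0, 0, 0]]]}}

```text
time: 40.0
eef_pos: [0.5562, 0.0435, 0.1481]
tool_rot: [-0.059, 0.966, 0.016, 0.25]
force: [-0.2, -0.4, -0.5]
grip_width: 0.0123
grasp_force: 39.2
```

```bash
python3 - <<'E'
from d import *
see('w14',55)
E
```

```text
time 40.05 p in D [12.38 56.27 89.9 ] z dir [ 0.001  0.001 -1.   ] x dir [-1.     0.001 -0.001]
n 2496 axis y,dy,z,dz [ 8.410e-01 -0.000e+00  7.067e+01  4.000e-03] x range [-23.3  24.1] res 0.58
-20 [32.43 57.19 19.33]
0 [12.43 57.2  19.23]
20 [-7.57 57.21 19.13]
lo 333 y [41.2 68.6] mid 54.925 x [-16.9  -6.8] z95 14.5
deck z -0.04 1672
bar x [42.8 43.6]
```

Emit:
{"method": "apply_moves", "body": {"commands": [[[0, -0.09, 0, 0, 0, 0, 0], [0, 0, 0.1, 0, 0, 0, 0], [0, 0, 0.12, 0, 0, 0, 0], [0, 0, 0, 0, 0, 0, 0]]]}}

```text
time: 40.55
eef_pos: [0.5591, 0.0408, 0.1438]
tool_rot: [-0.058, 0.966, 0.015, 0.251]
force: [0.0, 0.4, 0.2]
grip_width: 0.012
grasp_force: 39.2
```

```bash
python3 - <<'E'
from d import *
see('w15',55)
E
```

```text
time 40.6 p in D [12.6  53.22 84.87] z dir [ 0.002  0.    -1.   ] x dir [-1.     0.001 -0.002]
n 2495 axis y,dy,z,dz [ 8.4800e-01 -3.0000e-03  7.0672e+01  6.0000e-03] x range [-29.9  24.2] res 0.59
-20 [32.73 54.11 14.35]
0 [12.73 54.07 14.2 ]
20 [-7.27 54.04 14.05]
lo 448 y [41.4 68.6] mid 54.985 x [-16.6  -6.9] z95 14.3
deck z -0.03 1611
bar x [32.5 34.6]
```

Emit:
{"method": "apply_moves", "body": {"commands": [[[0, 0.035, 0.03, 0, 0, 0, 0], [0, 0, 0.06, 0, 0, 0, 0], [0, 0, 0.04, 0, 0, 0, 0], [0, 0, 0, 0, 0, 0, 0], [0, 0, 0, 0, 0, 0, 0.3], [0, 0, 0, 0, 0, 0, 0.3], [0, 0, 0, 0, 0, 0, 0.3], [0, 0, -0.6, 0, 0, 0, 0.3], [0, 0, -0.9, 0, 0, 0, 0.3], [0, 0, -0.9, 0, 0, 0, 0], [0, 0, -0.6, 0, 0, 0, 0]]]}}

```text
time: 41.98
eef_pos: [0.5241, 0.0375, 0.2076]
tool_rot: [-0.059, 0.966, 0.015, 0.251]
force: [0.5, 0.3, 1.1]
grip_width: 0.0004
grasp_force: 0.0
```

```bash
python3 - <<'E'
from chk import *
chk('w16',55);S=load('w16')
n=np.array([-.4811,-.0589,.8747]);c=np.array([.5955,-.0084,.0635]);F=deckframe(n,c)
D=(cloud(S)-c)@F*1000;im=S['im'].reshape(-1,3).astype(int)
k=(abs(D[:,1]+5)<9)&(D[:,0]>-20)&(D[:,0]<45)&(D[:,2]>12)&(D[:,2]<40)&(im[:,2]>im[:,0]+20);print('R blue',k.sum(),np.percentile(D[k],[1,50,99],axis=0).round(1).tolist())
# orange pad
k=(im[:,0]>150)&(im[:,1]<im[:,0]*.72)&(im[:,2]<im[:,0]*.35)&(D[:,1]<-30)&(D[:,1]>-100)&(D[:,2]>20)&(D[:,2]<70)&(abs(D[:,0])<80)
q=D[k];print('pad',k.sum(),np.percentile(q,[1,50,99],axis=0).round(1).tolist())
P=cloud(S)[k];t=P[q[:,2]>np.percentile(q[:,2],30)];cc=t.mean(0)
for _ in range(10):
    nn=np.linalg.svd(t-cc,full_matrices=False)[2][2];nn*=np.sign(nn[2]);t=P[abs((P-cc)@nn)<.0025];cc=t.mean(0)
print('pad top n',nn.round(3),'center',cc.round(4),'D',((cc-c)@F*1000).round(1),len(t),t.min(0).round(3),t.max(0).round(3))
print(r.get_state()['eef_pos'].round(4),r.get_state()['grip_width'],r.get_state()['qpos'].round(2))
E
```

```text
time 42.025 p in D [ 12.68  54.25 157.67] z dir [ 0.003 -0.    -1.   ] x dir [-1.     0.    -0.003]
blue n 803 [[-16.3, 48.3, 12.3], [-1.0, 54.6, 15.3], [30.6, 61.0, 17.3]]
copper n 347 [[15.7, 48.7, 12.3], [22.8, 55.3, 15.7], [30.2, 61.1, 17.8]]
axis [5.4819e+01 6.0000e-03 9.1640e+00 1.8000e-02]
R blue 802 [[-16.4, -11.0, 12.1], [-0.8, -3.9, 15.4], [30.6, 1.6, 17.4]]
pad 1015 [[-32.4, -75.0, 37.2], [-24.0, -58.1, 46.0], [-4.9, -47.9, 49.6]]
pad top n [-0.235  0.059  0.97 ] center [ 0.5622 -0.0718  0.0929] D [-21.4 -58.9  45.5] 919 [ 0.551 -0.09   0.088] [ 0.581 -0.059  0.097]
[0.5239 0.0376 0.2085] -0.00015162824862100148 [ 0.56  0.34 -0.88  2.25  1.17  0.34  0.41]
```

```bash
python3 - <<'E'
from pr import *
q=pq()
q=show(q,dk(-19,-62.5,128),PL,'ab',.8);q=show(q,dk(-19,-62.5,118),PL,'touch',.3);q=show(q,dk(-25,-62.5,88),PL,'press',.3)
E
```

```text
ab N 6 [0.21, -0.77, 0.2, -0.0, 0.01, -0.0] | q [ 0.73  0.43 -0.76  2.26  1.29  0.19  0.55] e 0.0 m 0.02 f 0.14
touch N 2 [-0.0, -0.0, 0.2, 0.0, -0.0, -0.0] | q [ 0.69  0.45 -0.72  2.25  1.38  0.18  0.46] e 0.0 m 0.01 f 0.18
press N 5 [0.05, 0.0, 0.24, 0.0, 0.0, 0.0] | q [ 0.68  0.53 -0.73  2.24  1.7   0.23  0.17] e 0.0 m 0.01 f 0.27
```

```bash
python3 - <<'E'
from pr import *
Xd=np.array([np.cos(.122),np.sin(.122),0]);Yd=np.array([-np.sin(.122),np.cos(.122),0]);Z=np.array([0,0,1.])
for lean in (15,20):
    a=np.radians(lean);z=np.sin(a)*Xd-np.cos(a)*Z;O=R.from_matrix(np.c_[np.cross(Yd,z),Yd,z])
    q=pq();t=dk(-19,-62.5,46)
    for nm,tip,v in (('ab',t+.014*Z,.8),('touch',t+.003*Z,.25),('press',t+.0106*Xd-.0307*Z,.25),('up',t+.06*Z-.03*Xd,.9)):
        q=show(q,tip-z*.073,O,nm,v); print((tip-z*.073).round(4))
E
```

```text
ab N 6 [0.03, -0.77, 0.2, -0.0, 0.59, -0.0] | q [ 0.85  0.56 -1.01  2.07  0.81  0.63  1.04] e 0.0 m 0.2 f 0.59
[ 0.5457 -0.0775  0.179 ]
touch N 2 [0.06, -0.0, 0.21, 0.0, 0.0, 0.0] | q [ 0.83  0.57 -0.99  2.07  0.84  0.61  1.01] e 0.0 m 0.37 f 0.05
[ 0.5457 -0.0775  0.168 ]
press N 6 [-0.01, 0.0, 0.24, -0.0, 0.0, 0.0] | q [ 0.76  0.62 -0.91  2.07  0.92  0.56  0.94] e 0.0 m 0.37 f 0.06
[ 0.5562 -0.0762  0.1343]
up N 5 [0.13, 0.0, -0.78, -0.0, 0.0, 0.0] | q [ 0.99  0.47 -1.14  2.09  0.68  0.67  1.15] e 0.0 m 0.27 f 0.25
[ 0.5159 -0.0811  0.225 ]
ab N 6 [0.08, -0.77, 0.19, -0.0, 0.38, -0.0] | q [ 0.86  0.52 -0.98  2.13  0.89  0.5   0.96] e 0.0 m 0.18 f 0.43
[ 0.5397 -0.0782  0.1771]
touch N 2 [0.08, -0.0, 0.21, -0.0, 0.0, 0.0] | q [ 0.83  0.53 -0.95  2.14  0.93  0.48  0.93] e 0.0 m 0.3 f 0.06
[ 0.5397 -0.0782  0.1661]
press N 6 [0.01, 0.0, 0.24, 0.0, 0.0, 0.0] | q [ 0.74  0.58 -0.85  2.13  1.04  0.43  0.82] e 0.0 m 0.26 f 0.08
[ 0.5502 -0.0769  0.1324]
up N 5 [0.06, 0.0, -0.79, 0.0, 0.0, 0.0] | q [ 1.03  0.44 -1.14  2.15  0.73  0.55  1.11] e 0.0 m 0.27 f 0.32
[ 0.5099 -0.0819  0.2231]
```

Emit:
{"method": "apply_moves", "body": {"commands": [[[0.08, -0.77, 0.19, 0, 0.38, 0, 0], [0.08, -0.77, 0.19, 0, 0.38, 0, 0], [0.08, -0.77, 0.19, 0, 0.38, 0, 0], [0.08, -0.77, 0.19, 0, 0.38, 0, 0], [0.08, -0.77, 0.19, 0, 0.38, 0, 0], [0.08, -0.77, 0.19, 0, 0.38, 0, 0], [0, 0, 0, 0, 0, 0, 0]]]}}

```text
time: 42.9
eef_pos: [0.5398, -0.0786, 0.175]
tool_rot: [-0.058, 0.983, 0.011, 0.173]
force: [-0.1, 0.7, 0.1]
grip_width: -0.0002
grasp_force: 0.0
```

```bash
cat > pad.py <<'E'
from m import *
def padsee(f):
    S,p,Q,F,c=look(f,0);P=cloud(S);D=(P-c)@F*1000;im=S['im'].reshape(-1,3).astype(int)
    k=(im[:,0]>110)&(im[:,1]<im[:,0]*.75)&(im[:,2]<im[:,0]*.4)&(D[:,1]<-30)&(D[:,1]>-100)&(D[:,2]>-2)&(D[:,2]<70)&(abs(D[:,0])<80)
    q=D[k];print('pad',k.sum(),np.percentile(q,[1,50,99],axis=0).round(1).tolist() if k.sum() else '')
    T=Q.inv().apply(P[k]-p)*1000
    print('pad in tool',np.percentile(T,[1,50,99],axis=0).round(1).tolist() if k.sum() else '')
    for yb in (-5,55):
        k=(abs(D[:,1]-yb)<9)&(D[:,0]>-25)&(D[:,0]<45)&(D[:,2]>12)&(D[:,2]<30)&(im[:,2]>im[:,0]+20)
        if k.sum(): print('cell',yb,k.sum(),np.percentile(D[k],[1,50,99],axis=0).round(1).tolist())
    print(r.get_state()['eef_pos'].round(4),r.get_state()['force'].round(1))
E
python3 -c "
from pad import *
padsee('w17')"
```

```text
time 42.95 p in D [ -1.8  -62.9  128.42] z dir [-0.157 -0.    -0.988] x dir [-0.988  0.004  0.157]
pad 1517 [[-32.9, -77.1, 40.6], [-25.7, -61.8, 47.3], [-12.3, -48.4, 63.8]]
pad in tool [[-3.5, -14.2, 66.4], [11.0, 1.1, 83.9], [17.6, 14.5, 89.0]]
cell -5 974 [[-16.3, -11.6, 12.2], [-0.9, -6.0, 15.2], [14.8, 1.2, 17.3]]
cell 55 986 [[-16.4, 47.8, 12.1], [-0.6, 52.7, 15.1], [15.1, 60.0, 17.4]]
[ 0.5397 -0.0772  0.1754] [-0.4  1.4 -0.5]
```

Emit:
{"method": "apply_moves", "body": {"commands": [[[0.02, 0, 0.24, 0, 0, 0, 0], [0.02, 0, 0.24, 0, 0, 0, 0], [0.01, 0, 0.24, 0, 0, 0, 0], [0.01, 0, 0.24, 0, 0, 0, 0], [0.01, 0, 0.24, 0, 0, 0, 0], [0.01, 0, 0.24, 0, 0, 0, 0], [0, 0, 0, 0, 0, 0, 0]]]}}

```text
time: 43.82
eef_pos: [0.5503, -0.0754, 0.141]
tool_rot: [-0.06, 0.983, 0.011, 0.173]
force: [0.5, -0.3, -0.1]
grip_width: -0.0003
grasp_force: 0.0
```

```bash
python3 -c "
from pad import *
padsee('w18')"
```

```text
time 43.875 p in D [ -8.83 -60.98  93.45] z dir [-0.156  0.001 -0.988] x dir [-0.988  0.     0.156]
pad 1613 [[-39.5, -77.3, 7.3], [-32.5, -62.9, 12.8], [-17.8, -48.2, 29.9]]
pad in tool [[-4.3, -16.4, 65.4], [10.8, -2.0, 83.1], [17.2, 12.8, 89.9]]
cell -5 848 [[-16.5, -11.3, 12.2], [-7.1, -5.7, 15.2], [4.6, 1.1, 17.2]]
cell 55 1412 [[-16.2, 47.9, 12.1], [-0.7, 52.5, 15.1], [15.0, 59.9, 17.1]]
[ 0.5504 -0.0755  0.1412] [-0.6  0.3  0.5]
```

Emit:
{"method": "apply_moves", "body": {"commands": [[[0.05, 0, -0.6, 0, 0, 0, 0], [0.05, 0, -0.8, 0, 0, 0, 0], [0.05, 0, -0.8, 0, 0, 0, 0], [0.05, 0, -0.8, 0, 0, 0, 0], [0, 0, 0, 0, 0, 0, 0], [0, 0, 0, 0, 0, 0, 0]]]}}

```text
time: 44.62
eef_pos: [0.52, -0.0797, 0.2097]
tool_rot: [-0.059, 0.983, 0.011, 0.173]
force: [0.2, 0.8, -0.4]
grip_width: 0.0003
grasp_force: 0.0
```

```bash
python3 -c "
from pad import *
padsee('w19')"
```

```text
time 44.675 p in D [ -2.25 -61.6  168.4 ] z dir [-0.156 -0.    -0.988] x dir [-0.988  0.001  0.156]
pad 747 [[-39.2, -77.4, 8.7], [-29.5, -62.1, 12.9], [-11.1, -48.3, 15.1]]
pad in tool [[-15.6, -15.7, 154.0], [2.4, -0.5, 157.7], [11.7, 13.3, 163.2]]
cell -5 670 [[-16.2, -11.6, 12.2], [-0.5, -6.0, 15.3], [14.8, 0.9, 17.4]]
cell 55 679 [[-16.0, 47.8, 12.1], [-0.6, 52.9, 15.2], [14.8, 60.4, 17.0]]
[ 0.5199 -0.0796  0.2095] [-0.  -0.5  0.3]
```

Lever stays down, both cells seated, tool clear: hand in.

```bash
python3 -c "
from plant import r
print(r.hand_in())"
```

```text
the job is handed in; nothing more can be done
None
```

Both cells are in the dock bays with their copper ends up the slope, and the lever is pressed and stays down by itself. I handed the job in at about 45 s of the 64 s limit; the result was not reported back.

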